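# Load the test reader's spring magazine and close its cover

### The arm

A 7-joint arm with a two-finger parallel gripper is mounted at the origin on the work surface. World frame = base frame: x ahead of the robot, y to its left, z up, the work surface at z = 0. Lengths are in mm, angles in rad, forces in N, time in s.
With the tool pointing down it reaches from about 400 to 875 mm from the base axis. Payload 4.4 kg.
Tool frame: the origin (TCP) lies at the very end of the fingers, on their centre line; the grasp point (between the pads) lies 19 mm behind it; z points along the fingers, x is the direction in which the jaws open and shut, and the axes are right-handed (so a half turn about z gives the same grasp; the last joint's range is limited). The gripper opens to 85 mm and grips with 20 to 120 N. Pads are 22 mm wide; open, the fingers measure 114 mm over their backs; the gripper's body (76 mm by 85 mm) begins 54 mm behind the grasp point. The pads swing forward as they close: fully open they stand 13 mm farther back than shut.
Start: joints at [1.235, 0.628, 0.038, 1.517, -0.027, 0.996, -0.02], TCP at [173.278, -626.492, 231.313] pointing down, gripper open.
Joint ranges: [-3.06, 3.06], [-0.37, 2.12], [-1.25, 1.32], [0.18, 2.47], [-1.1, 4.24], [0.23, 1.98], [-2.94, 2.94]. Speed limits (rad/s): [2.57, 2.57, 3.14, 3.14, 3.14, 3.14, 3.14].

### API

Orientations are given as [roll, pitch, yaw] about the fixed x, y, z axes, in that order (R = Rz(yaw) Ry(pitch) Rx(roll)).
In Python, from cell import telemetry, get_image, get_calibration, ctrl gives the robot as it stands. The module is installed in compiled form; this text tells all that it offers.
- The arm moves only by the tool arm_command, never from a script. Its arguments are lists of equal length, an entry for each row: "rot": the turn, a rotation vector about the world's x, y, z in degrees, a list of three; "slide": the shift along the world's x, y, z in mm, a list of three; "gripper": the finger opening in mm, from 0 to 85.4. A call has 1 to 5 rows; each row shifts and turns the pose as measured when the row begins; what a row does not reach is not made up. A row lasts 1/12 s, in which the tool goes at most 41.7 mm and 7.16 degrees, less where a joint would pass 70% of its speed; a pose out of reach is approached as far as the arm can. A call with a gripper value outside its range is refused whole. The fingers move at their own pace and stop on an object; the grip force is fixed at half the most. Time passes only in rows, so rows that do not move let the fingers close. It gives the time, the measured TCP pose, the force and the opening at its end, in the units of the state.
- telemetry.read_state(): the state, without advancing time (a new reading comes with each control period).
- get_image(name): name is "side" or "top" or "wrist"; returns (picture, depth): 384x512x3 uint8, red, green, blue; 384x512 float32, mm along the optical axis (not along the pixel's ray), 0 where there is no reading.
- get_calibration(name): a dict with "fx", "fy", "cx", "cy" (pixels), "xyz" and "attitude" of the camera in the world. Camera axes: x right, y up, looking along -z (the intrinsics and any distortion apply to the point x, -y, -z); pixel columns grow to the right and rows downward; lengths in mm; the calibration is good to about 2 mm. A picture is of the moment at which its call begins: read the wrist's pose just before it. get_calibration takes no time and is no camera call; for the wrist camera it gives the pose at the moment of the call.
- ctrl.finish_job(): hands the job in, once; it reports no verdict.
The state is a dict: "clock": time; "qpos": joint angles; "qd": joint speeds; "tau": joint torques, N m; "eef_pos": TCP position; "tool_rot": TCP orientation; "force": force on the tool from outside, world axes, zero at the start; "torque": the same for the moment, N m; "width": finger opening in mm.
Only numpy, scipy, OpenCV 4.12 (cv2) and the standard library are available. Lean on these libraries where they do the work, as an engineer would, in place of code of your own. Each camera call takes 0.05 s, during which the arm holds its last target.

### The job

Load the reader for the next patient: lay the blue-banded test cartridge in the sloping magazine, window up and coloured band at the upper end, press it down against the spring until both catches snap over it and it stays down, then load the orange-banded one on top of it in the same way. Then swing the clear cover fully shut; leave the green-banded cartridge and the rest of the desk as they are.

Things in the scene. Friction and masses are not known exactly. Their poses are not given: they have to be found in the camera images.
- cart_blue: test cartridge: flat white plastic block 70 x 28 x 11 mm, 25 g, with a blue band over one end. Origin: centre of its underside; x along the 70 mm length towards the banded end, z up through the face with the grey window; the round sample well is 22 mm from the origin towards -x. It lies flat on the mat, window up, in one of three places. To be loaded first (bottom of the stack).
- cart_orange: test cartridge: flat white plastic block 70 x 28 x 11 mm, 25 g, with an orange band over one end. Origin: centre of its underside; x along the 70 mm length towards the banded end, z up through the face with the grey window; the round sample well is 22 mm from the origin towards -x. It lies flat on the mat, window up, in one of three places. To be loaded second (top of the stack).
- cart_green: test cartridge: flat white plastic block 70 x 28 x 11 mm, 25 g, with a green band over one end. Origin: centre of its underside; x along the 70 mm length towards the banded end, z up through the face with the grey window; the round sample well is 22 mm from the origin towards -x. It lies flat on the mat, window up, in one of three places. Not needed: stays where it is.
- magazine: stack magazine on the sloping front of the white reader, tilted 30 degrees from vertical to the side the reader faces (roughly the robot). Origin: middle of the well, level with the catches' underside. z: out of the mouth (cartridges are pressed in along -z); x: up the slope; y: across. Well 73 mm (x) by 31 mm (y) inside. It stands 45 mm proud of the console face, free for 40 mm on either y side.
- reader: white desk-top test reader that carries the magazine, fixed; 260 deep (x) x 280 wide (y) x 160 mm high, its front (-x) 45 mm high with a console rising from it at 30 degrees; screen and keys on the console's +y half. Origin: centre of its underside. The magazine's origin is at (-79, -70, 127) mm in this frame.
- mat: flat grey-green mat, 220 x 300 x 3 mm, on which the three cartridges lie; fixed. Origin: centre of its underside.
- post_top (a point): one of the four grey corner posts that form the well, its top, at (39, 17, 9) mm in the magazine's frame; posts run from z = -45 to +9 mm, with flared lips above to z = +16 mm. Between the posts both long sides are open over 46 mm, down to a base plate at z = -39 mm, so fingers can go down beside a cartridge.
- catch_nose (a point): nose of the sprung steel catch at the upper end, at (31, 0, 1) mm in the magazine's frame; its twin is at x = -31. 13 mm wide; above, a ramp rises from the nose to z = 11 mm at the end wall; flat underneath at z = 0. A cartridge laid in rests on both ramps, underside at about z = +7 mm. Pressed in (5 to 13 N) it spreads them; they snap over it once its top is below z = 0.
- follower (a joint): depth of the yellow spring follower in the magazine, m: 0 empty (its top 1.5 mm below the catches), about 0.0095 with one cartridge caught, 0.0205 with two; it stops at 0.030. Spring 1.8 N at 0, plus 150 N/m. It pushes the stack up against the catches: the top cartridge then has its underside at z = -11 mm in the magazine's frame, the next one at -22 mm. A cartridge not caught stands up and blocks the cover.
- cover (a joint): opening angle of the clear magazine cover, rad: 0 shut, starts open at 1.75 to 1.95 (standing up), stop at 2.2. It turns about the magazine's y axis through point cover_hinge, stays where it is left (stiff hinge, about 1 N at the tab), and when shut lies across the magazine's mouth, parallel to the magazine's x and y.
- cover_hinge (a point): middle of the cover's hinge line, at the upper end of the magazine: (54, 0, 17) mm in the magazine's frame.
- cover_tab (a point): centre of the blue finger tab (14 x 32 x 5 mm) at the free end of the cover, 111 mm from the hinge line; the clear plate between is 58 mm wide and 4 mm thick. When shut it is at (-57, 0, 20) mm in the magazine's frame.
- dropper: white dropper bottle with blue tip, 30 mm across, 82 mm tall, standing; origin: centre of its underside. To be left alone.
- thermometer: white and violet forehead thermometer lying on the desk, 150 x 40 x 34 mm; origin: centre of its underside. To be left alone.
- glasses_case: grey glasses case, 160 x 56 x 36 mm; origin: centre of its underside. To be left alone.

How it is judged (in metres and radians):
On the way, in this order (a step that is already met when the one before it is completed fails the run):
1. the blue-banded cartridge alone is caught under the catches and stays down when let go (x of cart_blue in the frame of magazine between -0.004 and 0.004 m and y of cart_blue in the frame of magazine between -0.004 and 0.004 m and z of cart_blue in the frame of magazine between -0.014 and -0.008 m and angle between the z axis of cart_blue and the z axis of magazine, either way round below 0.07 rad and x of cover_hinge in the frame of cart_blue above 0.03 m and z of cover_hinge in the frame of cart_blue above 0 m and contact force between the fingers and cart_blue below 0.3 N), for 0.2 s.
2. the orange-banded cartridge is caught under the catches on top of the blue one, and let go (x of cart_orange in the frame of magazine between -0.004 and 0.004 m and y of cart_orange in the frame of magazine between -0.004 and 0.004 m and z of cart_orange in the frame of magazine between -0.014 and -0.008 m and angle between the z axis of each of cart_orange, cart_blue and the z axis of magazine, either way round below 0.07 rad and x of cover_hinge in the frame of cart_orange above 0.03 m and z of cover_hinge in the frame of cart_orange above 0 m and contact force between the fingers and cart_orange below 0.3 N and x of cart_blue in the frame of magazine between -0.004 and 0.004 m and y of cart_blue in the frame of magazine between -0.004 and 0.004 m and z of cart_blue in the frame of magazine between -0.025 and -0.019 m and x of cover_hinge in the frame of cart_blue above 0.03 m and z of cover_hinge in the frame of cart_blue above 0 m and contact force between the fingers and cart_blue below 0.3 N), for 0.2 s.
3. the cover is shut (value of joint cover below 0.06 rad), for 0.2 s.
At the end, for the whole second after the job is handed in: Both cartridges lie in the magazine, window up, band at the upper end, within 4 mm of its middle and 4 degrees of square: orange against the underside of the catches, blue directly below it (heights within 3 mm), let go and at rest; the cover is shut to within 0.06 rad (all of step 2 and linear speed of each of cart_blue, cart_orange below 0.01 m/s and value of joint cover below 0.06 rad); the robot touches nothing.
It fails at once if another thing on the desk (bottle, thermometer, glasses case) is moved more than 30 mm (distance of any of dropper, thermometer, glasses_case from where it was at the start of the episode above 0.03 m).
It fails at once if the green-banded cartridge is moved more than 20 mm (distance of cart_green from where it was at the start of the episode above 0.02 m).
It also fails if it takes over 61 s, if anything falls off the work surface, if the arm or the gripper's body presses on something with over 40 N, if the wrist force passes 120 N, or if a joint passes its speed limit or range.

## Working session

There is one attempt and no reset: what is moved stays moved. The work goes in short steps, Python scripts to look and compute and a tool call to move; the robot and the scene stay as the last step left them, time stands still between calls to the robot, and variables do not carry over. Pictures are saved under pics/ and viewed, and the job is handed in when it is done.

Besides the shell and the picture viewer there is one more tool, called after ">>>" as name(argument=value, ...) on one line, values as JSON. arm_command: Moves the arm, as the interface text tells. Its arguments: {"type":"object","properties":{"rot":{"type":"array"},"slide":{"type":"array"},"gripper":{"type":"array"}},"required":["rot","slide","gripper"]}

```bash
mkdir -p pics
cat > h.py <<'E'
import numpy as np, cv2
from scipy.spatial.transform import Rotation as R
from cell import telemetry, get_image, get_calibration, ctrl
def snap(n,fn):
    c=get_calibration(n); im,d=get_image(n)
    cv2.imwrite('pics/'+fn+'.png',im[:,:,::-1]); np.savez('pics/'+fn+'.npz',im=im,d=d,K=[c['fx'],c['fy'],c['cx'],c['cy']],xyz=c['xyz'],att=c['attitude'])
    return c
def load(fn):
    z=np.load('pics/'+fn+'.npz'); return z
def camR(z): return R.from_euler('xyz',z['att']).as_matrix()
def ray(z,u,v):
    K=z['K']; p=np.stack([(np.asarray(u)-K[2])/K[0],-(np.asarray(v)-K[3])/K[1],-np.ones_like(np.asarray(u,float))],-1)
    return p@camR(z).T
def cloud(z):
    v,u=np.mgrid[:384,:512]; return ray(z,u*1.0,v*1.0)*z['d'][...,None]+z['xyz']
def onplane(z,u,v,h):
    r=ray(z,np.asarray(u,float),np.asarray(v,float)); t=(h-z['xyz'][2])/r[...,2]; return z['xyz']+r*t[...,None]
def proj(z,P):
    q=(np.asarray(P)-z['xyz'])@camR(z); K=z['K']; return np.stack([K[0]*q[...,0]/-q[...,2]+K[2],-K[1]*q[...,1]/-q[...,2]+K[3]],-1)
def st():
    s=telemetry.read_state(); return s
E
python3 - <<'E'
from h import *
for n in('side','top','wrist'): c=snap(n,n+'0'); print(n,c)
s=st();print(s)
E
```

```text
side {'fx': 440.4061164076601, 'fy': 440.4061164076601, 'cx': 264.33328710881113, 'cy': 192.0516944374316, 'xyz': array([ 32.66982899, 903.24890414, 902.16697435]), 'attitude': array([ 9.51121170e-01,  1.81027029e-03, -2.61362652e+00])}
top {'fx': 488.50600427035243, 'fy': 488.50600427035243, 'cx': 260.42609877746105, 'cy': 193.49604796590913, 'xyz': array([ 378.32847411,  -35.29506493, 1655.39204707]), 'attitude': array([ 0.12578778,  0.00873322, -1.56650785])}
wrist {'fx': 290.0261113285456, 'fy': 290.0261113285456, 'cx': 249.87685183030064, 'cy': 192.40147269412816, 'xyz': array([ 247.63004495, -604.30677604,  374.83111246]), 'attitude': array([-0.31304955,  0.00180354, -1.30052934])}
{'clock': 0.15, 'qpos': array([ 1.2352104 ,  0.62913483,  0.03845693,  1.51810912, -0.02696597,
        0.99629342, -0.0200331 ]), 'qd': array([-0.00114237, -0.00285576,  0.00132008, -0.00202328, -0.00076138,
        0.00131166, -0.00044605]), 'tau': array([ 8.31970519e-04, -5.63801730e+01,  1.22810248e+00, -1.93651825e+01,
        1.13773657e-02,  7.44776800e-03, -2.67289909e-05]), 'eef_pos': array([ 173.13746864, -626.04311421,  230.60908211]), 'tool_rot': array([ 3.14155309e+00,  1.42607654e-03, -1.30103126e+00]), 'force': array([ 0.04029191,  0.51977461, -0.06961209]), 'torque': array([ 0.02323803, -0.0634118 ,  0.02935282]), 'width': 84.84063246318738}
```

View pics/side0.png

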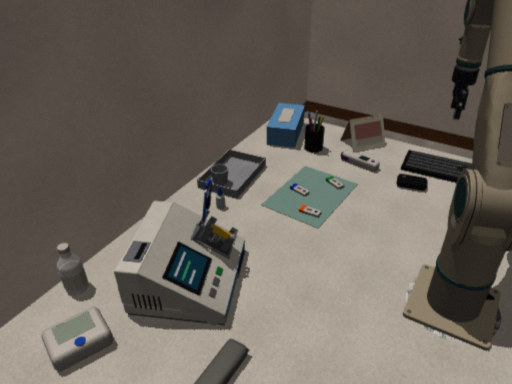

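View pics/top0.png

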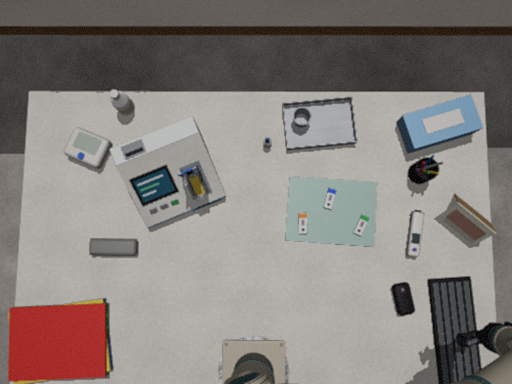

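View pics/wrist0.png

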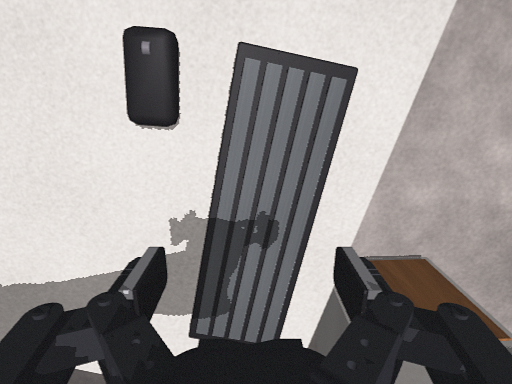

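The top view shows the blue-banded cartridge at about (330,198), orange at (303,223) and green at (362,225). The reader's magazine is at about (195,183), with the cover standing up. I'll take coarse positions from it first.

```bash
python3 - <<'E'
from h import *
z=load('top0'); hsv=cv2.cvtColor(z['im'],cv2.COLOR_RGB2HSV)
P=cloud(z)
for n,lo,hi,roi in (('blue',100,130,(310,180,350,215)),('orange',3,18,(290,205,320,240)),('green',45,75,(345,205,380,245)),('yellow',20,32,(170,150,220,210)),('covtab',100,130,(172,155,200,185))):
    m=np.zeros((384,512),bool);x0,y0,x1,y1=roi;m[y0:y1,x0:x1]=True
    k=m&(hsv[...,0]>=lo)&(hsv[...,0]<=hi)&(hsv[...,1]>140)&(hsv[...,2]>60)
    v,u=np.nonzero(k);print(n,len(u),u.mean(),v.mean(),np.median(P[k],axis=0), onplane(z,u.mean(),v.mean(),14))
    w=m&(hsv[...,1]<50)&(hsv[...,2]>140)
    if n in('blue','orange','green'):
        v,u=np.nonzero(w);print(' white',len(u),onplane(z,u.mean(),v.mean(),14))
E
python3 -c "
import cv2
i=cv2.imread('pics/top0.png');cv2.imwrite('pics/t0z.png',cv2.resize(i[110:260,100:390],None,fx=2.75,fy=2.75,interpolation=cv2.INTER_CUBIC))
i=cv2.imread('pics/side0.png');cv2.imwrite('pics/s0z.png',cv2.resize(i[160:330,100:350],None,fx=3.2,fy=3.2,interpolation=cv2.INTER_CUBIC))"
```

```text
blue 20 331.35 190.6 [ 595.48792729 -260.10010851   15.51258711] [ 596.48190899 -260.12188925   14.        ]
 white 1326 [ 574.45526609 -253.45946      14.        ]
orange 20 301.95 215.05 [ 513.35715523 -159.93173649   14.55992203] [ 513.16161842 -160.14178064   14.        ]
 white 975 [ 489.26286599 -169.19509236   14.        ]
green 16 364.0 217.5 [ 505.50788098 -367.5520032    15.82265747] [ 505.65487919 -368.41428763   14.        ]
 white 1324 [ 481.71053119 -361.17892343   14.        ]
yellow 159 196.64150943396226 185.23899371069183 [597.58462355 181.40341041 125.10779594] [613.42711351 196.80374853  14.        ]
covtab 24 187.66666666666666 170.16666666666666 [618.41586449 187.38122636 283.32120701] [665.27826434 228.53692334  14.        ]
```

View pics/t0z.png

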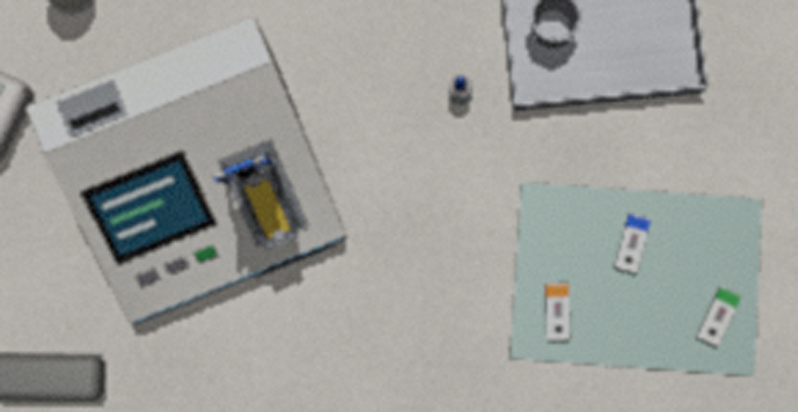

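View pics/s0z.png

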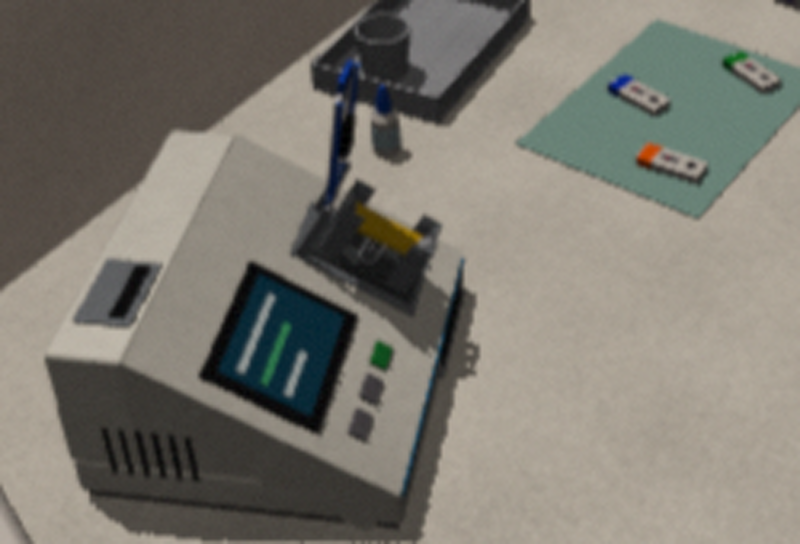

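>>> arm_command(rot=[[0,0,7],[0,0,7],[0,0,7],[0,0,7],[0,0,7]], slide=[[18,17,0],[18,17,0],[18,17,0],[18,17,0],[18,17,0]], gripper=[85,85,85,85,85])

```text
clock: 0.57
eef_pos: [257.3, -541.8, 228.4]
tool_rot: [3.135, 0.003, -0.682]
force: [-0.1, -1.2, -0.5]
width: 84.9
```

>>> arm_command(rot=[[0,0,7],[0,0,7],[0,0,7],[0,0,7],[0,0,7]], slide=[[20,18,-4],[20,18,-4],[20,18,-4],[20,18,-4],[20,18,-4]], gripper=[85,85,85,85,85])

```text
clock: 0.98
eef_pos: [360.1, -447.5, 207.9]
tool_rot: [3.134, 0.003, -0.057]
force: [0.8, 0.4, -0.7]
width: 84.6
```

>>> arm_command(rot=[[0,0,7],[0,0,7],[0,0,7],[0,0,7],[0,0,7]], slide=[[20,18,-4],[20,18,-4],[20,18,-4],[20,18,-4],[20,18,-4]], gripper=[85,85,85,85,85])

```text
clock: 1.4
eef_pos: [463.4, -352.4, 186.3]
tool_rot: [3.135, 0.005, 0.568]
force: [0.2, -0.4, -0.5]
width: 84.7
```

>>> arm_command(rot=[[0,0,7],[0,0,7],[0,0,7],[0,0,7],[0,0,7]], slide=[[20,18,-4],[20,18,-4],[20,18,-4],[20,18,-4],[20,18,-4]], gripper=[85,85,85,85,85])

```text
clock: 1.82
eef_pos: [566.6, -257.9, 164.3]
tool_rot: [3.137, 0.006, 1.193]
force: [0.6, -0.4, -0.2]
width: 85.0
```

Run:
```python
from h import *
c=snap('wrist','w1'); print(c['xyz'],c['attitude'],st()['eef_pos'],st()['tool_rot'])
```

```text
[ 490.63423493 -226.92568952  308.2591745 ] [-0.3197065   0.00528486  1.19332389] [ 571.39643213 -251.30255139  163.95822802] [ 3.13413679e+00 -1.20107624e-03  1.20535998e+00]
```

View pics/w1.png

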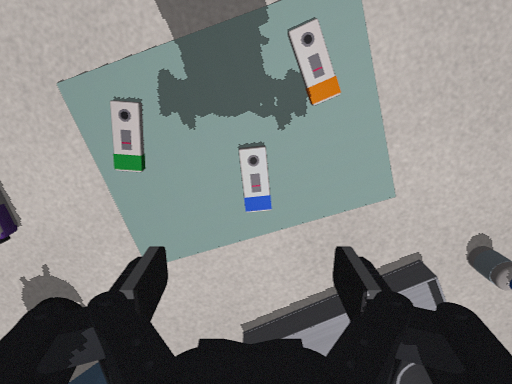

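The wrist view shows blue at (255,178), orange at (315,60) and green at (127,135). Their windows are up and all the bands point toward the bottom of the image (+x). Next I'll fit all three.

```bash
cat >> h.py <<'E'
BANDS={'blue':(105,128),'orange':(8,18),'green':(50,75)}
def carts(fn,h=14):
    z=load(fn); hsv=cv2.cvtColor(z['im'],cv2.COLOR_RGB2HSV); out={}
    white=(hsv[...,1]<40)&(hsv[...,2]>190)
    for n,(lo,hi) in BANDS.items():
        b=((hsv[...,0]>=lo)&(hsv[...,0]<=hi)&(hsv[...,1]>150)&(hsv[...,2]>60)).astype(np.uint8)
        k,lab,stt,cen=cv2.connectedComponentsWithStats(b)
        best=None
        for i in range(1,k):
            if stt[i,4]<60: continue
            u,v=cen[i]; p=onplane(z,u,v,h)
            if not(440<p[0]<680 and -440<p[1]<-90): continue
            best=i if best is None or stt[i,4]>stt[best,4] else best
        if best is None: print(n,'none'); continue
        yy,xx=np.nonzero(lab==best); bp=onplane(z,xx,yy,h); c=bp.mean(0)
        # neighbouring bright low-saturation component on the mat (mat is greenish): restrict to 85mm around
        P=onplane(z,*np.meshgrid(np.arange(512.),np.arange(384.)),h)
        near=np.linalg.norm(P[...,:2]-c[:2],axis=-1)<80
        r,g,bl=[z['im'][...,i].astype(int) for i in range(3)]
        w=(((g-r)<12)&(r>120)&near).astype(np.uint8)
        w=w|(lab==best).astype(np.uint8)
        w=cv2.morphologyEx(w,cv2.MORPH_CLOSE,np.ones((3,3),np.uint8))
        k2,l2,s2,_=cv2.connectedComponentsWithStats(w)
        # component containing the band
        ids=np.bincount(l2[lab==best]); i=ids.argmax()
        cnt,_=cv2.findContours((l2==i).astype(np.uint8),cv2.RETR_EXTERNAL,cv2.CHAIN_APPROX_NONE)
        cnt=max(cnt,key=cv2.contourArea)
        q=onplane(z,cnt[:,0,0].astype(float),cnt[:,0,1].astype(float),h)[:,:2]
        (cx,cy),(wd,ht),a=cv2.minAreaRect(q.astype(np.float32))
        a=np.radians(a if wd>ht else a+90)
        d=np.array([np.cos(a),np.sin(a)])
        if d@(c[:2]-[cx,cy])<0: d=-d
        print(n,'centre',np.round([cx,cy],1),'size',round(max(wd,ht),1),round(min(wd,ht),1),'yaw',round(np.degrees(np.arctan2(d[1],d[0])),1),'bandc',np.round(c[:2],1))
        out[n]=(cx,cy,np.arctan2(d[1],d[0]))
    return out
E
python3 - <<'E'
from h import *
carts('w1')
P=cloud(load('w1'));print(P[178,255],P[230,170])
E
```

```text
blue centre [ 570.5 -254.3] size 69.9 28.4 yaw -15.5 bandc [ 594.8 -261. ]
orange centre [ 485.4 -161.3] size 69.8 30.5 yaw 1.2 bandc [ 510.3 -161. ]
green centre [ 480.7 -358.9] size 69.8 28.4 yaw -25.9 bandc [ 503.1 -369.7]
[ 567.28509574 -253.22115992   15.85852208] [ 592.11263854 -368.01716777    4.74475715]
```

```bash
cat >> h.py <<'E'
def goal(pos,yaw_deg=None,Rg=None):
    s=st(); Rc=R.from_euler('xyz',s['tool_rot'])
    if Rg is None: Rg=R.from_euler('xyz',[np.pi,0,np.radians(yaw_deg)])
    print('rot',np.round((Rg*Rc.inv()).as_rotvec(degrees=True),1),'slide',np.round(np.array(pos)-s['eef_pos'],1),'clock',round(s['clock'],2),'w',round(s['width'],1))
E
python3 - <<'E'
from h import *
goal([570.5,-254.3,5],74.5)
E
```

```text
rot [0.1 0.4 5.4] slide [  -0.9   -3.  -159. ] clock 1.87 w 85.2
```

>>> arm_command(rot=[[0,0.2,2.7],[0,0.2,2.7],[0,0,0],[0,0,0],[0,0,0]], slide=[[0,-1,-30],[-1,-2,-35],[0,0,-35],[0,0,-30],[0,0,0]], gripper=[55,55,55,55,55])

```text
clock: 2.28
eef_pos: [574.8, -250.0, 30.6]
tool_rot: [3.134, -0.003, 1.31]
force: [-1.2, 0.6, -1.1]
width: 55.2
```

Run:
```python
from h import *
goal([570.5,-254.3,5],74.5)
```

```text
rot [-0.   0.4 -0.5] slide [ -4.3  -4.3 -25.6] clock 2.28 w 55.2
```

>>> arm_command(rot=[[0,0.3,-0.5],[0,0,0],[0,0,0]], slide=[[-4,-4,-8],[0,0,-8],[0,0,0]], gripper=[50,50,50])

```text
clock: 2.53
eef_pos: [570.5, -254.8, 14.6]
tool_rot: [3.14, -0.001, 1.299]
force: [1.0, 1.3, 0.5]
width: 50.3
```

Run:
```python
from h import *
goal([570.5,-254.3,5],74.5)
```

```text
rot [-0.   0.1  0.1] slide [-0.   0.5 -9.6] clock 2.53 w 50.3
```

>>> arm_command(rot=[[0,0,0],[0,0,0],[0,0,0],[0,0,0],[0,0,0]], slide=[[0,0,-9.5],[0,0,0],[0,0,0],[0,0,0],[0,0,0]], gripper=[45,28,22,22,22])

```text
clock: 2.95
eef_pos: [573.9, -256.8, 9.7]
tool_rot: [3.132, 0.0, 1.296]
force: [0.1, -0.1, -0.1]
width: 25.8
```

Run:
```python
from h import *
goal([570.5,-254.3,5],74.5);print(st()['force'])
snap('wrist','w2')
```

```text
rot [0.2 0.6 0.2] slide [-3.4  2.5 -4.7] clock 2.95 w 25.8
[ 0.07438203 -0.10788866 -0.0625241 ]
```

View pics/w2.png

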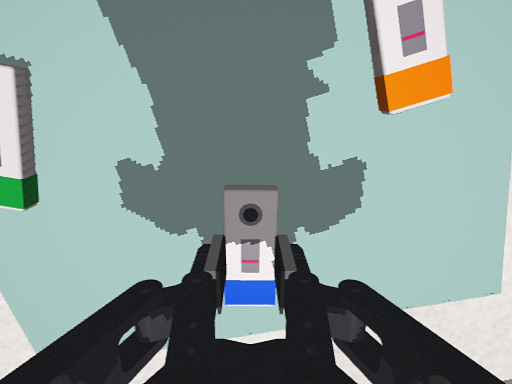

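Blue sits between the fingers, but the tips are only 4 mm below its top face and the pose has drifted by about 4 mm. I'll open, correct the position, go lower and grip again.

>>> arm_command(rot=[[0,0,0],[0,0,0],[0,0.5,0],[0,0,0]], slide=[[0,0,0],[0,0,0],[-3,2.5,-4],[0,0,0]], gripper=[40,40,40,40])

```text
clock: 3.33
eef_pos: [571.4, -254.4, 6.5]
tool_rot: [3.139, 0.003, 1.296]
force: [-0.1, 1.3, -0.0]
width: 39.8
```

Run:
```python
from h import *
goal([570.5,-254.3,5],74.5);print(st()['force'],st()['qd'])
c=snap('wrist','w3');goal([570.5,-254.3,5],74.5)
carts('w3')
```

```text
rot [0.2 0.1 0.2] slide [-0.9  0.1 -1.5] clock 3.33 w 39.8
[-0.13877225  1.26932281 -0.03820352] [ 0.0088204  -0.01098849 -0.00137782 -0.01572435  0.00324583 -0.00447522
  0.00826196]
rot [0.2 0.2 0.2] slide [-1.4  0.5 -1.8] clock 3.38 w 40.0
blue centre [ 571.5 -256. ] size 70.1 28.5 yaw -16.2 bandc [ 596.1 -263. ]
orange centre [ 494.9 -162.4] size 50.8 33.6 yaw 1.3 bandc [ 510.2 -161.8]
green centre [ 487.6 -345.6] size 70.5 15.7 yaw -30.8 bandc [ 507.9 -358.2]
```

View pics/w3.png

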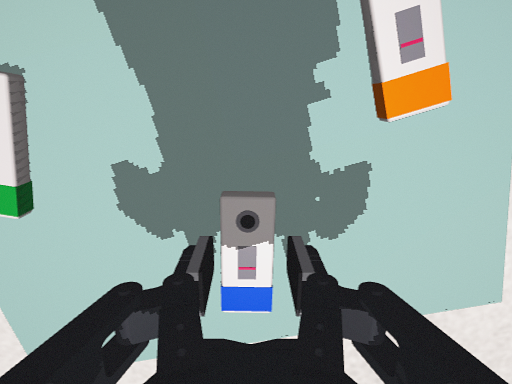

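The cartridge is centred between the pads at (571.5,-256). I'll close on it.

>>> arm_command(rot=[[0,0,0],[0,0,0],[0,0,0],[0,0,0],[0,0,0]], slide=[[0,-1,-1.5],[0,0,0],[0,0,0],[0,0,0],[0,0,0]], gripper=[30,20,20,20,20])

```text
clock: 3.8
eef_pos: [572.2, -255.7, 5.3]
tool_rot: [3.137, 0.003, 1.296]
force: [-0.5, 0.3, 1.1]
width: 25.9
```

Run:
```python
from h import *
goal([571,-255.5,5],74);print(st()['force'])
```

```text
rot [ 0.2  0.2 -0.3] slide [-1.2  0.2 -0.3] clock 3.8 w 25.9
[-0.52446062  0.28851521  1.05466366]
```

Gripped. I'll lift while estimating the reader's pose from the first pictures.

>>> arm_command(rot=[[0,0,0],[0,0,4],[0,0,5],[0,0,5],[0,0,5]], slide=[[0,0,20],[0,10,35],[0,30,25],[0,35,20],[0,35,20]], gripper=[20,20,20,20,20])

```text
clock: 4.22
eef_pos: [565.4, -154.3, 122.4]
tool_rot: [-3.134, 0.011, 1.623]
force: [0.8, 0.3, -0.4]
width: 26.1
```

Run:
```python
from h import *
for fn,box in(('top0',(110,110,230,230)),('side0',(110,195,250,330))):
    z=load(fn);P=cloud(z);x0,y0,x1,y1=box
    hsv=cv2.cvtColor(z['im'],cv2.COLOR_RGB2HSV)
    Q=P[y0:y1,x0:x1].reshape(-1,3); d=z['d'][y0:y1,x0:x1].ravel()>0
    w=(hsv[y0:y1,x0:x1,1].ravel()<50)&(hsv[y0:y1,x0:x1,2].ravel()>110)
    Q=Q[d&w]; Q=Q[(Q[:,2]>60)&(Q[:,2]<150)]
    rng=np.random.default_rng(0);best=None
    for _ in range(600):
        a=Q[rng.choice(len(Q),3,False)];n=np.cross(a[1]-a[0],a[2]-a[0]);l=np.linalg.norm(n)
        if l<200: continue
        n/=l; n*=np.sign(n[2]); 
        if not .75<n[2]<.95: continue
        k=abs((Q-a[0])@n)<2.5
        if best is None or k.sum()>best.sum(): best=k
    q=Q[best];c=q.mean(0);n=np.linalg.svd(q-c)[2][2];n*=np.sign(n[2])
    print(fn,len(Q),best.sum(),'n',n,'tilt',np.degrees(np.arccos(n[2])),'yaw',np.degrees(np.arctan2(-n[1],-n[0])),c)
    # yellow & blue
    y=(hsv[...,0]>=18)&(hsv[...,0]<=32)&(hsv[...,1]>140)&(hsv[...,2]>60)
    m=np.zeros_like(y);m[y0:y1,x0:x1]=1;y&=m;print('yellow',y.sum(),np.median(P[y],axis=0))
```

```text
top0 2827 1473 n [-0.45480475 -0.19274138  0.86948456] tilt 29.601202801744318 yaw 22.96670986695305 [633.6139741  261.54847879 112.67107839]
yellow 159 [597.58462355 181.40341041 125.10779594]
side0 2605 2204 n [-0.45966305 -0.19366125  0.86672095] tilt 29.92020046012323 yaw 22.846242752955153 [629.15996492 292.17997223 116.25037753]
yellow 134 [592.62624081 179.03182605 122.9638746 ]
```

```bash
cat >> h.py <<'E'
def magR(yaw):
    c,s=np.cos(np.radians(yaw)),np.sin(np.radians(yaw)); q=np.sqrt(3)/2
    return np.array([[q*c,-s,-.5*c],[q*s,c,-.5*s],[.5,0,q]])
YAW=22.9; O=np.array([597.,181.,127.])
def magtool(yaw=None):
    M=magR(YAW if yaw is None else yaw); return R.from_matrix(np.stack([M[:,1],M[:,0],-M[:,2]],1))
def maggoal(p):
    goal(O+magR(YAW)@np.array(p,float),Rg=magtool())
    s=st();print(' now in mag',np.round(magR(YAW).T@(s['eef_pos']-O),1),'force mag',np.round(magR(YAW).T@s['force'],1))
E
python3 - <<'E'
from h import *
maggoal([0,0,80])
E
```

```text
rot [  7.5 -29.7  19.6] slide [ -5.2 319.7  73.9] clock 4.22 w 26.1
 now in mag [-140.5 -296.5   75.8] force mag [ 0.6  0.  -0.7]
```

>>> arm_command(rot=[[0.8,-3,2],[0.8,-3,2],[0.8,-3,2],[0.8,-3,2],[0.8,-3,2]], slide=[[-3,28,20],[-3,30,20],[-3,32,20],[-3,32,15],[0,32,10]], gripper=[20,20,20,20,20])

```text
clock: 4.63
eef_pos: [556.3, 10.2, 213.9]
tool_rot: [2.862, -0.022, 1.815]
force: [1.0, -0.1, -0.2]
width: 25.8
```

Run:
```python
from h import *
maggoal([-5,0,80])
```

```text
rot [  3.3 -13.7   8.7] slide [-1.000e-01  1.535e+02 -2.010e+01] clock 4.63 w 25.8
 now in mag [ -46.6 -141.5  127.3] force mag [ 0.6 -0.4 -0.6]
```

>>> arm_command(rot=[[0.7,-3,2],[0.7,-3,2],[0.7,-3,2],[0.7,-3,2],[0.4,-1.5,0.8]], slide=[[0,35,0],[0,35,-2],[0,35,-5],[0,30,-5],[0,10,-4]], gripper=[20,20,20,20,20])

```text
clock: 5.05
eef_pos: [557.9, 129.5, 207.9]
tool_rot: [2.661, 0.003, 1.942]
force: [-0.0, -0.3, -1.2]
width: 26.0
```

Run:
```python
from h import *
maggoal([-5,0,80])
snap('wrist','w4')
```

```text
rot [ 1.1 -2.2  1.6] slide [ -1.7  34.3 -14.1] clock 5.05 w 26.0
 now in mag [ -8.2 -32.2  98.1] force mag [-0.7 -0.2 -1. ]
```

View pics/w4.png

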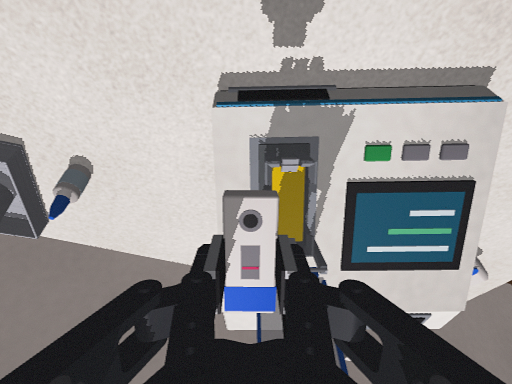

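The hover view shows the held cartridge at (250,250). The well is behind it to the right, with its lower end at (290,160) and the yellow follower at x about 272–305. I'll zoom in for accuracy.

Run:
```python
from h import *
z=load('w4');i=z['im'][125:325,205:345,::-1]
cv2.imwrite('pics/w4z.png',cv2.resize(i,None,fx=3,fy=3,interpolation=cv2.INTER_NEAREST))
M=magR(YAW)
P=(cloud(z)-O)@M
for v in(150,165,180,200,220,235):
    print(v,[tuple(np.round(P[v,u]).astype(int)) for u in range(245,330,8)])
for q in([0,0,-1.5],[39,17,9],[39,-17,9],[-39,17,9],[-39,-17,9],[31,0,1],[-31,0,1]): print(q,np.round(proj(z,O+M@np.array(q)),1))
```

```text
150 [(np.int64(-45), np.int64(-37), np.int64(-42)), (np.int64(-45), np.int64(-29), np.int64(-40)), (np.int64(-45), np.int64(-21), np.int64(-37)), (np.int64(-45), np.int64(-14), np.int64(-36)), (np.int64(-45), np.int64(-6), np.int64(-36)), (np.int64(-45), np.int64(2), np.int64(-38)), (np.int64(-45), np.int64(10), np.int64(-37)), (np.int64(-44), np.int64(18), np.int64(-38)), (np.int64(-44), np.int64(25), np.int64(-38)), (np.int64(-44), np.int64(34), np.int64(-41)), (np.int64(-43), np.int64(42), np.int64(-44))]
165 [(np.int64(-29), np.int64(-38), np.int64(-44)), (np.int64(-30), np.int64(-29), np.int64(-40)), (np.int64(-30), np.int64(-22), np.int64(-37)), (np.int64(-40), np.int64(-16), np.int64(15)), (np.int64(-40), np.int64(-10), np.int64(16)), (np.int64(-39), np.int64(-3), np.int64(13)), (np.int64(-39), np.int64(4), np.int64(13)), (np.int64(-39), np.int64(10), np.int64(14)), (np.int64(-39), np.int64(17), np.int64(13)), (np.int64(-29), np.int64(34), np.int64(-41)), (np.int64(-28), np.int64(43), np.int64(-43))]
180 [(np.int64(-14), np.int64(-38), np.int64(-42)), (np.int64(-15), np.int64(
[... 1421 characters left out ...]
4(-42))]
235 [(np.int64(-21), np.int64(-33), np.int64(109)), (np.int64(-21), np.int64(-29), np.int64(111)), (np.int64(-21), np.int64(-25), np.int64(110)), (np.int64(-21), np.int64(-21), np.int64(109)), (np.int64(-19), np.int64(-16), np.int64(105)), (np.int64(-19), np.int64(-12), np.int64(106)), (np.int64(27), np.int64(6), np.int64(2)), (np.int64(27), np.int64(13), np.int64(2)), (np.int64(22), np.int64(18), np.int64(15)), (np.int64(48), np.int64(38), np.int64(-44)), (np.int64(48), np.int64(46), np.int64(-42))]
[0, 0, -1.5] [286.2 205.2]
[39, 17, 9] [306.  249.9]
[39, -17, 9] [268.  250.4]
[-39, 17, 9] [308.8 163.8]
[-39, -17, 9] [267.5 164.6]
[31, 0, 1] [286.1 238.2]
[-31, 0, 1] [287.  171.8]
```

View pics/w4z.png

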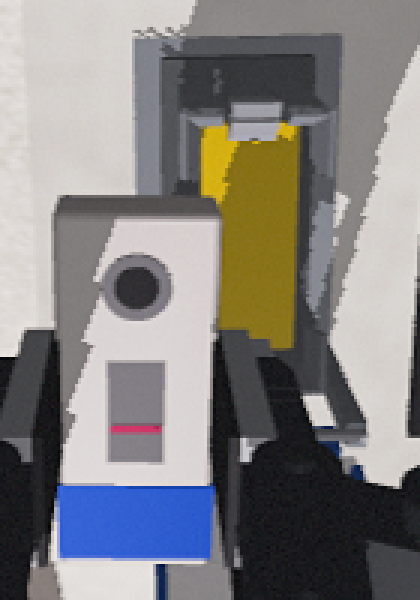

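```bash
cat >> h.py <<'E'
# tool->camera fixed transform from the start (static)
_R0=R.from_euler('xyz',[3.14155309,1.42607654e-03,-1.30103126]).as_matrix(); _p0=np.array([173.13746864,-626.04311421,230.60908211])
_Rc=R.from_euler('xyz',[-0.31304955,0.00180354,-1.30052934]).as_matrix(); _c0=np.array([247.63004495,-604.30677604,374.83111246])
RTC=_R0.T@_Rc; tTC=_R0.T@(_c0-_p0)
def toolray(z,u,v):
    K=z['K'];u=np.asarray(u,float);v=np.asarray(v,float);p=np.stack([(u-K[2])/K[0],-(v-K[3])/K[1],-np.ones_like(u)],-1); return p@RTC.T
def tooldepth(z,u,v,zt):  # intersect with plane tool z=zt
    r=toolray(z,u,v); return tTC+r*((zt-tTC[2])/r[...,2])[...,None]
def toolpose(z): # tool pose at the picture's moment, from camera calibration
    Rt=camR(z)@RTC.T; return Rt, z['xyz']-Rt@tTC
E
python3 - <<'E'
from h import *
print('cam in tool',tTC,R.from_matrix(RTC).as_euler('xyz',degrees=True))
z=load('w4');Rt,pt=toolpose(z);print('tool at pic',pt,R.from_matrix(Rt).as_euler('xyz'))
im=z['im'].astype(int);hsv=cv2.cvtColor(z['im'],cv2.COLOR_RGB2HSV)
# row profile: yellow extents
y=(hsv[...,0]>=18)&(hsv[...,0]<=34)&(hsv[...,1]>140)&(hsv[...,2]>60)
M=magR(YAW)
def magplane(u,v,h):
    r=ray(z,u,v)@M; o=(z['xyz']-O)@M; return o+r*((h-o[2])/r[...,2])[...,None]
for v in range(168,240,6):
    uu=np.nonzero(y[v,255:320])[0]+255
    if len(uu): print(v,uu.min(),uu.max(),np.round(magplane(np.array([uu.min()-.5,uu.max()+.5]),np.array([v,v*1.]),-1.5),1).tolist())
b=(hsv[...,0]>=105)&(hsv[...,0]<=128)&(hsv[...,1]>150); 
for v in range(286,314,3):
    uu=np.nonzero(b[v,215:290])[0]+215
    if len(uu): print('b',v,uu.min(),uu.max(),np.round(tooldepth(z,[uu.min()-.5,uu.max()+.5],[v,v],-8.7),1).tolist())
for v in range(188,240,6):
    row=hsv[v,215:290,2]; print(v,row.tolist()) if v in(206,212) else None
print('col',z['im'][180:205,262].sum(-1)//3, z['im'][300:330,262].tolist())
E
```

```text
cam in tool [  -1.30323749  -77.5855801  -144.22338816] [ 1.62065808e+02 -2.16259357e-02 -2.87587086e-02]
tool at pic [554.9207367  131.31019051 207.69651787] [2.65835962e+00 2.50728594e-03 1.94266615e+00]
168 272 304 [[-34.1, -13.1, -1.5], [-33.5, 15.4, -1.5]]
174 272 304 [[-28.8, -13.1, -1.5], [-28.2, 15.5, -1.5]]
180 272 304 [[-23.4, -13.1, -1.5], [-22.9, 15.7, -1.5]]
186 272 303 [[-18.0, -13.1, -1.5], [-17.5, 14.9, -1.5]]
192 277 303 [[-12.4, -8.7, -1.5], [-12.0, 15.1, -1.5]]
198 280 303 [[-6.8, -6.1, -1.5], [-6.4, 15.2, -1.5]]
204 279 303 [[-1.2, -6.9, -1.5], [-0.8, 15.4, -1.5]]
210 279 302 [[4.5, -6.9, -1.5], [4.8, 14.6, -1.5]]
216 279 302 [[10.2, -6.9, -1.5], [10.5, 14.8, -1.5]]
222 279 302 [[16.0, -6.9, -1.5], [16.4, 14.9, -1.5]]
228 278 302 [[21.9, -7.7, -1.5], [22.2, 15.1, -1.5]]
234 278 302 [[27.8, -7.7, -1.5], [28.2, 15.3, -1.5]]
b 286 224 276 [[-15.8, 20.2, -8.7], [13.3, 20.2, -8.7]]
b 289 224 276 [[-15.8, 22.2, -8.7], [13.4, 22.2, -8.7]]
b 292 225 275 [[-15.3, 24.1, -8.7], [12.9, 24.1, -8.7]]
b 295 225 275 [[-15.4, 26.1, -8.7], [12.9, 26.1, -8.7]]
b 298 225 275 [[-15.4,
[... 966 characters left out ...]
217, 216, 216, 215, 215, 215, 216, 202, 176, 136, 127, 137, 138, 137, 137, 137, 137, 135, 136, 137, 138]
col [ 85  87  84  85  87  88  90  87  87  69  78  82  81  80  81  83 100 136
 184 217 209 209 210 210 210] [[49, 95, 209], [47, 93, 207], [46, 92, 206], [48, 93, 208], [47, 92, 208], [41, 89, 206], [46, 92, 207], [48, 94, 208], [44, 91, 206], [43, 91, 207], [56, 94, 207], [154, 167, 215], [232, 226, 217], [131, 127, 128], [136, 132, 133], [137, 136, 137], [137, 135, 136], [139, 135, 135], [140, 136, 136], [139, 135, 135], [136, 133, 133], [138, 134, 135], [139, 137, 137], [136, 134, 134], [138, 134, 135], [138, 134, 135], [138, 136, 136], [139, 136, 137], [140, 136, 137], [137, 133, 135]]
```

Run:
```python
from h import *
z=load('w4');M=magR(YAW)
def magplane(u,v,h):
    u=np.asarray(u,float);v=np.asarray(v,float)
    r=ray(z,u,v)@M; o=(z['xyz']-O)@M; return o+r*((h-o[2])/r[...,2])[...,None]
g=cv2.cvtColor(z['im'],cv2.COLOR_RGB2GRAY)
print('nose col',[ (v,z['im'][v,290].tolist()) for v in range(156,178)])
print('nose row168',g[168,265:312].tolist()); print('row 160',g[160,255:322].tolist())
print('nose edge',magplane([290],[170.8],1))
print('low end cart',tooldepth(z,[240,262],[197.8,197.8],-8.7), 'hi',tooldepth(z,[262],[311],-8.7))
print('row 190 lip',g[190,245:325].tolist())
```

```text
nose col [(156, [53, 53, 57]), (157, [65, 66, 67]), (158, [67, 66, 70]), (159, [116, 117, 124]), (160, [161, 162, 170]), (161, [160, 160, 167]), (162, [160, 158, 166]), (163, [158, 157, 164]), (164, [116, 115, 121]), (165, [99, 98, 103]), (166, [175, 176, 185]), (167, [172, 171, 179]), (168, [169, 168, 175]), (169, [169, 168, 176]), (170, [164, 166, 177]), (171, [101, 95, 92]), (172, [220, 180, 4]), (173, [131, 109, 27]), (174, [136, 112, 25]), (175, [135, 114, 24]), (176, [135, 113, 22]), (177, [135, 111, 20])]
nose row168 [115, 120, 95, 82, 84, 82, 81, 94, 152, 173, 169, 169, 167, 167, 170, 155, 133, 155, 172, 170, 170, 171, 170, 171, 169, 169, 170, 169, 171, 170, 170, 172, 174, 172, 168, 168, 167, 172, 135, 99, 73, 52, 57, 80, 94, 97, 95]
row 160 [131, 130, 135, 112, 89, 88, 83, 86, 85, 72, 66, 62, 58, 57, 55, 59, 59, 62, 57, 58, 58, 59, 60, 59, 57, 55, 66, 122, 158, 163, 164, 163, 165, 163, 163, 163, 165, 162, 163, 164, 163, 162, 165, 138, 86, 59, 68, 72, 75, 72, 72, 71, 74, 72, 63, 61, 61, 65, 71, 81, 86, 86, 96, 127, 138, 135, 135]
nose edge [[-31.78929115   2.59673328   1.        ]]
low end cart [[ -6.21139311 -30.91652287  -8.7       ]
 [  4.65923564 -30.92339205  -8.7       ]] hi [[ 5.56535931 36.83364366 -8.7       ]]
row 190 lip [104, 103, 101, 104, 107, 94, 90, 90, 90, 90, 89, 90, 91, 93, 84, 80, 83, 78, 75, 78, 76, 73, 69, 70, 70, 68, 70, 110, 124, 120, 139, 162, 172, 174, 137, 106, 109, 107, 107, 111, 110, 110, 110, 108, 108, 109, 106, 109, 109, 111, 109, 108, 111, 109, 109, 109, 109, 109, 112, 83, 51, 55, 55, 66, 84, 89, 89, 85, 89, 87, 83, 133, 198, 220, 220, 175, 135, 133, 136, 136]
```

Run:
```python
from h import *
z=load('w4')
g=cv2.cvtColor(z['im'],cv2.COLOR_RGB2GRAY)
# dark well: 
k=np.zeros_like(g,bool);k[208:234,238:266]=g[208:234,238:266]<75
v,u=np.nonzero(k);print(len(u),u.mean(),v.mean(),u.min(),u.max(),v.min(),v.max(),tooldepth(z,u.mean(),v.mean(),-8.7),tooldepth(z,u.mean(),v.mean(),-7.7))
print(tooldepth(z,250,188.5,2.3))
# same on w1, w3 for pre-grasp: well position in world
for fn,bx in(('w1',(150,170,240,268)),('w3',(208,234,235,262))):
    z=load(fn);g=cv2.cvtColor(z['im'],cv2.COLOR_RGB2GRAY);a,b,c,d=bx
    k=np.zeros_like(g,bool);k[a:b,c:d]=g[a:b,c:d]<(75 if fn=='w3' else 90);v,u=np.nonzero(k);p=onplane(z,u.mean(),v.mean(),14);print(fn,len(u),u.mean(),v.mean(),p, p[:2]+22*np.array([np.cos(np.radians(-15.7)),np.sin(np.radians(-15.7))]))
```

```text
158 250.23417721518987 220.5253164556962 244 257 214 227 [ -1.14366609 -18.73477851  -8.7       ] [ -1.14248864 -18.3005302   -7.7       ]
[ -1.27071788 -32.33133051   2.3       ]
w1 41 252.9268292682927 160.29268292682926 [ 549.36259222 -248.5010461    14.        ] [ 570.54181064 -254.45425591]
w3 194 247.31443298969072 221.1443298969072 [ 550.64096675 -249.56825827   14.        ] [ 571.82018517 -255.52146808]
```

Run:
```python
from h import *
for fn in('w1','w2','w3','w4'):
    Rt,p=toolpose(load(fn));print(fn,p)
for i in range(3):
    s=st();c=get_calibration('wrist');Rc=R.from_euler('xyz',c['attitude']).as_matrix();print(s['clock'],s['eef_pos'],s['tool_rot'],c['xyz']-Rc@RTC.T@tTC)
```

```text
w1 [ 563.86053982 -255.35717661  164.55404177]
w2 [ 571.04207461 -254.31366686    9.95542688]
w3 [ 568.52002558 -251.87826506    6.74287212]
w4 [554.9207367  131.31019051 207.69651787]
5.1 [556.86526231 130.65578978 207.05373747] [2.66053086e+00 1.63995058e-03 1.94506359e+00] [553.9465202  132.50121837 206.89722044]
5.1 [556.86526231 130.65578978 207.05373747] [2.66053086e+00 1.63995058e-03 1.94506359e+00] [553.9465202  132.50121837 206.89722044]
5.1 [556.86526231 130.65578978 207.05373747] [2.66053086e+00 1.63995058e-03 1.94506359e+00] [553.9465202  132.50121837 206.89722044]
```

>>> arm_command(rot=[[0.3,-0.7,0.5],[0.3,-0.7,0.5],[0.3,-0.7,0.5]], slide=[[0,12,-5],[0,12,-5],[0,11,-4]], gripper=[20,20,20])

```text
clock: 5.35
eef_pos: [557.3, 163.5, 193.3]
tool_rot: [2.621, 0.005, 1.968]
force: [0.4, 0.5, -0.9]
width: 26.5
```

Run:
```python
from h import *
for i in range(4):
    s=st();c=get_calibration('wrist');Rc=R.from_euler('xyz',c['attitude']).as_matrix();print(s['clock'],s['eef_pos'],s['tool_rot'],c['xyz']-Rc@RTC.T@tTC)
    if i>0: snap('wrist','w5')
```

```text
5.35 [557.31046673 163.48486807 193.26960641] [2.62085807 0.0046001  1.96791236] [554.44849391 165.35997672 193.11251723]
5.35 [557.31046673 163.48486807 193.26960641] [2.62085807 0.0046001  1.96791236] [554.44849391 165.35997672 193.11251723]
5.4 [556.16049882 166.04344461 192.45745342] [2.62145137e+00 1.49569676e-03 1.97167467e+00] [553.2926482  167.86564954 192.29217099]
5.45 [556.24542186 164.73845381 192.56540564] [2.62295156e+00 2.56912637e-03 1.97118438e+00] [553.36605841 166.58448362 192.39484868]
```

```bash
cat >> h.py <<'E'
# camera calibration error taken as a constant world shift EW (reported = true + EW)
EW=np.array([-1.45,0.93,-0.08]); tTC=tTC-_R0.T@EW
def magplane(z,u,v,h):
    M=magR(YAW);u=np.asarray(u,float);v=np.asarray(v,float)
    r=ray(z,u,v)@M; o=(z['xyz']-EW-O)@M; return o+r*((h-o[2])/r[...,2])[...,None]
E
python3 - <<'E'
from h import *
s=st();c=get_calibration('wrist');Rc=R.from_euler('xyz',c['attitude']).as_matrix();print(s['eef_pos'],c['xyz']-EW-Rc@RTC.T@tTC, tTC)
maggoal([0,0,60])
z=load('w5');i=z['im'][125:325,180:340,::-1]
cv2.imwrite('pics/w5z.png',cv2.resize(i,None,fx=3,fy=3,interpolation=cv2.INTER_NEAREST))
E
```

```text
[556.82306539 163.47110728 192.86029235] [556.82476102 163.61227288 193.25762457] [-2.05554310e-02 -7.87352858e+01 -1.44305263e+02]
rot [ 0.3 -0.2  0.1] slide [ 12.5   5.9 -13.9] clock 5.5 w 26.0
 now in mag [-5.  -0.5 79. ] force mag [-0.2 -0.1  0.4]
```

View pics/w5z.png

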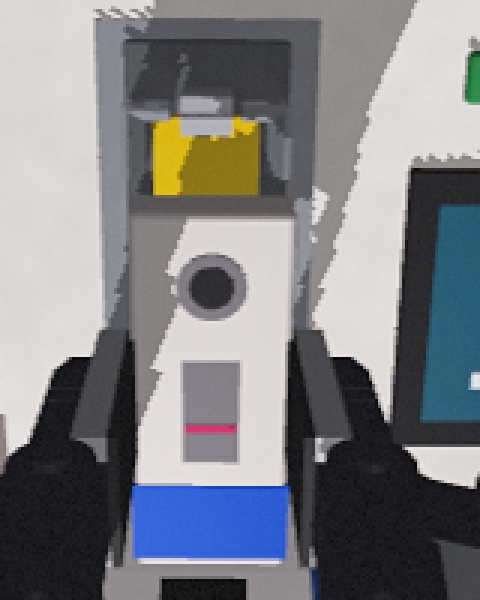

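Run:
```python
from h import *
z=load('w5');hsv=cv2.cvtColor(z['im'],cv2.COLOR_RGB2HSV);g=cv2.cvtColor(z['im'],cv2.COLOR_RGB2GRAY)
y=(hsv[...,0]>=18)&(hsv[...,0]<=34)&(hsv[...,1]>140)&(hsv[...,2]>60)
for v in(168,174,180,186):
    uu=np.nonzero(y[v,210:290])[0]+210; print(v,uu.min(),uu.max(),magplane(z,[uu.min()-.5,uu.max()+.5],[v,v],-1.5).round(1).tolist())
print(g[159,235:265].tolist());print(g[168,235:265].tolist()); print('col',g[150:176,249].tolist())
print('outer base row 140', g[140,205:295].tolist())
print('nose',magplane(z,[240,257.5],[159,159],6).round(1).tolist(),magplane(z,[240.2,257.8],[168,168],2).round(1).tolist(),magplane(z,[249],[170.3],1))
s=load('w5');b=(hsv[...,0]>=105)&(hsv[...,0]<=128)&(hsv[...,1]>150)
for v in(292,300,308):
    uu=np.nonzero(b[v,215:290])[0]+215; print('b',v,tooldepth(z,[uu.min()-.5,uu.max()+.5],[v,v],-8.7).round(1).tolist())
k=np.zeros_like(g,bool);k[208:234,238:266]=g[208:234,238:266]<75
v,u=np.nonzero(k);print('well',tooldepth(z,u.mean(),v.mean(),-8.2))
Rt,p=toolpose(z); p=p # uses updated tTC, reported shift
print('tool at pic in mag',magR(YAW).T@(z['xyz']-EW-Rt@tTC-O), 'rot err deg',np.degrees((magtool().inv()*R.from_matrix(Rt)).as_rotvec()))
```

```text
168 231 266 [[-31.4, -14.6, -1.5], [-31.5, 14.0, -1.5]]
174 231 265 [[-26.5, -14.7, -1.5], [-26.6, 13.3, -1.5]]
180 231 265 [[-21.5, -14.8, -1.5], [-21.6, 13.3, -1.5]]
186 231 265 [[-16.5, -14.9, -1.5], [-16.6, 13.4, -1.5]]
[90, 77, 71, 83, 102, 152, 170, 169, 168, 168, 168, 168, 167, 168, 167, 170, 173, 175, 139, 108, 109, 112, 88, 62, 59, 71, 86, 92, 94, 94]
[174, 176, 175, 176, 174, 182, 176, 179, 178, 180, 180, 179, 179, 178, 181, 180, 176, 178, 179, 178, 179, 178, 186, 137, 155, 177, 177, 179, 179, 142]
col [58, 58, 60, 59, 65, 67, 73, 123, 172, 167, 169, 169, 147, 91, 144, 182, 180, 177, 181, 180, 98, 111, 112, 114, 114, 114]
outer base row 140 [218, 218, 219, 218, 218, 222, 186, 144, 135, 138, 138, 135, 136, 136, 139, 123, 95, 86, 90, 89, 88, 90, 88, 89, 72, 57, 61, 57, 60, 59, 61, 57, 57, 60, 57, 60, 59, 58, 60, 58, 53, 55, 59, 59, 58, 59, 61, 59, 60, 61, 59, 59, 59, 60, 61, 57, 59, 59, 60, 59, 56, 56, 59, 57, 55, 56, 56, 60, 57, 58, 60, 57, 85, 92, 92, 92, 92, 91, 92, 92, 89, 117, 140, 146, 146, 145, 144, 141, 144, 141]
nose [[-40.1, -6.7, 6.0], [-40.2, 6.5, 6.0]] [[-32.2, -6.8, 2.0], [-32.3, 7.0, 2.0]] [[-30.16978419   0.08326367   1.        ]]
b 292 [[-14.6, 23.0, -8.7], [14.1, 23.0, -8.7]]
b 300 [[-14.2, 28.3, -8.7], [13.7, 28.3, -8.7]]
b 308 [[-14.3, 33.7, -8.7], [13.9, 33.7, -8.7]]
well [  0.11653333 -19.63014097  -8.2       ]
tool at pic in mag [-4.93510518  0.99805864 79.03482766] rot err deg [ 0.1546895  -0.07409461 -0.10611188]
```

Run:
```python
from h import *
maggoal([-1.6,0,35])
```

```text
rot [ 0.3 -0.2  0.1] slide [ 22.8  10.2 -36.3] clock 5.5 w 26.0
 now in mag [-5.  -0.5 79. ] force mag [-0.2 -0.1  0.4]
```

>>> arm_command(rot=[[0.2,-0.2,0],[0,0,0],[0,0,0],[0,0,0]], slide=[[9,4,-13],[8,4,-13],[6,2,-10],[0,0,0]], gripper=[20,20,20,20])

```text
clock: 5.83
eef_pos: [583.0, 166.9, 157.1]
tool_rot: [2.62, 0.008, 1.959]
force: [-0.1, 0.7, 0.4]
width: 26.2
```

Run:
```python
from h import *
maggoal([-1.6,0,20])
```

```text
rot [0.5 0.1 0.7] slide [  3.5   9.7 -13.6] clock 5.83 w 26.2
 now in mag [-0.9 -7.6 35.3] force mag [0.3 0.7 0.2]
```

>>> arm_command(rot=[[0.5,0,0.7],[0,0,0],[0,0,0]], slide=[[-3,7,-1],[0,0,0],[0,0,0]], gripper=[20,20,20])

```text
clock: 6.08
eef_pos: [580.0, 171.2, 156.5]
tool_rot: [2.619, 0.001, 1.967]
force: [0.2, -0.9, -0.3]
width: 26.5
```

Run:
```python
from h import *
maggoal([-1.6,0,20]);print(st()['qd'].round(3))
z=snap('wrist','w6');maggoal([-1.6,0,20])
```

```text
rot [ 0.1 -0.   0.2] slide [  6.5   5.4 -13. ] clock 6.08 w 26.5
 now in mag [-2.1 -2.4 35.2] force mag [-0.3 -0.8 -0.2]
[-0.002 -0.017  0.006  0.009 -0.011 -0.023  0.008]
rot [ 0.1 -0.   0.2] slide [  6.5   5.2 -13.1] clock 6.13 w 25.9
 now in mag [-2.  -2.3 35.4] force mag [ 0.6 -0.7  0.4]
```

View pics/w6.png

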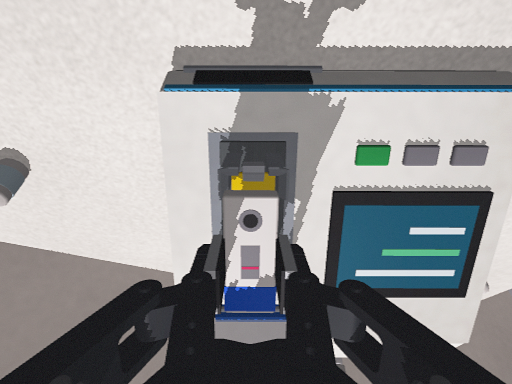

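>>> arm_command(rot=[[0,0,0.2],[0,0,0],[0,0,0],[0,0,0]], slide=[[1.4,3.5,-4],[2.3,1,-4],[2.3,1,-4],[0,0,0]], gripper=[20,20,20,20])

```text
clock: 6.47
eef_pos: [586.8, 177.0, 145.6]
tool_rot: [2.616, 0.003, 1.972]
force: [-0.4, 0.4, -0.3]
width: 26.2
```

Run:
```python
from h import *
maggoal([-1.6,0,10]);print(st()['qd'].round(3))
```

```text
rot [ 0.1  0.2 -0.1] slide [  4.3   1.5 -10.7] clock 6.47 w 26.2
 now in mag [-0.2  0.3 21.6] force mag [-0.3  0.6 -0.2]
[-0.    -0.008 -0.001  0.003 -0.005  0.002  0.005]
```

>>> arm_command(rot=[[0,0,0],[0,0,0],[0,0,0]], slide=[[0,0,-3],[1.5,0.5,-3],[0,0,0]], gripper=[20,20,20])

```text
clock: 6.72
eef_pos: [588.4, 177.8, 138.6]
tool_rot: [2.617, 0.003, 1.972]
force: [-0.4, 0.8, -0.9]
width: 26.0
```

Run:
```python
from h import *
snap('wrist','w7')
maggoal([-1.6,0,9]);print(st()['qd'].round(3))
z=load('w7');i=z['im'][125:345,180:340,::-1]
cv2.imwrite('pics/w7z.png',cv2.resize(i,None,fx=2.7,fy=2.7,interpolation=cv2.INTER_NEAREST))
```

```text
rot [ 0.1  0.1 -0.1] slide [ 3.4  0.9 -4.7] clock 6.77 w 26.3
 now in mag [-2.3  0.5 14.8] force mag [ 0.5 -0.2  0. ]
[-0.001 -0.011 -0.001  0.001 -0.008 -0.008  0.005]
```

View pics/w7z.png

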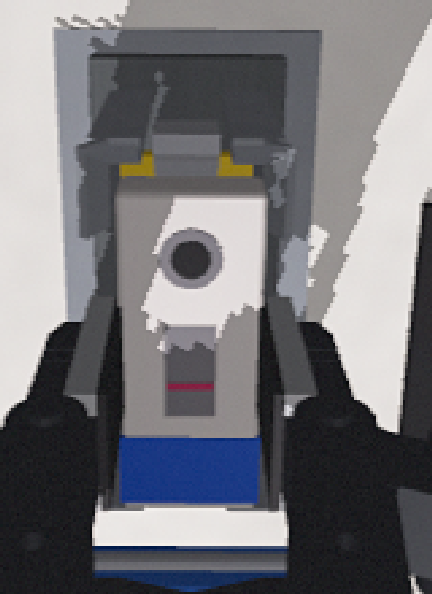

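>>> arm_command(rot=[[0,0,0],[0,0,0],[0,0,0]], slide=[[2.3,0.4,-3.2],[1.8,0.6,-3.2],[0,0,0]], gripper=[20,20,20])

```text
clock: 7.02
eef_pos: [592.4, 178.9, 131.8]
tool_rot: [2.617, 0.003, 1.972]
force: [0.4, 0.2, 0.4]
width: 26.0
```

Run:
```python
from h import *
maggoal([-1.6,0,-11])
```

```text
rot [ 0.1  0.1 -0.1] slide [  8.3   3.7 -15.1] clock 7.02 w 26.0
 now in mag [-1.9 -0.1  6.6] force mag [0.6 0.  0.1]
```

>>> arm_command(rot=[[0,0,0],[0,0,0],[0,0,0]], slide=[[1.9,0.8,-3.5],[1.9,0.8,-3.5],[1.9,0.8,-3.5]], gripper=[20,20,20])

```text
clock: 7.27
eef_pos: [598.3, 181.4, 121.2]
tool_rot: [2.616, 0.004, 1.973]
force: [-1.8, -0.6, 2.5]
width: 25.9
```

Run:
```python
from h import *
maggoal([-1.6,0,-11])
```

```text
rot [ 0.2  0.2 -0.1] slide [ 2.5  1.2 -4.5] clock 7.27 w 25.9
 now in mag [-1.7 -0.1 -5.7] force mag [-0.4  0.2  3.1]
```

>>> arm_command(rot=[[0,0,0],[0,0,0],[0,0,0]], slide=[[1.8,0.8,-3.5],[1.8,0.8,-3.5],[0.5,0.2,-1]], gripper=[20,20,20])

```text
clock: 7.52
eef_pos: [603.2, 183.5, 112.0]
tool_rot: [2.616, 0.004, 1.972]
force: [-2.1, -1.3, 3.8]
width: 26.0
```

Run:
```python
from h import *
maggoal([-1.6,0,-11]); snap('wrist','w8')
```

```text
rot [ 0.2  0.2 -0.1] slide [-2.4 -0.9  4.7] clock 7.52 w 26.0
 now in mag [ -1.7  -0.1 -16.4] force mag [-0.2 -0.4  4.5]
```

View pics/w8.png

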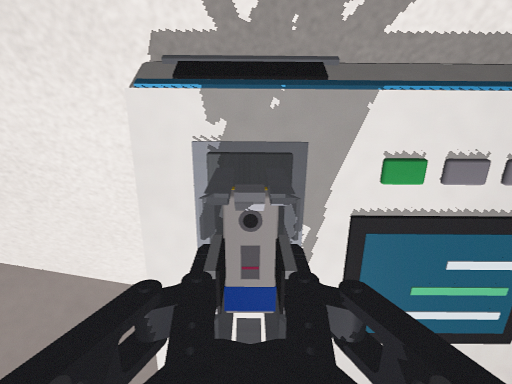

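The force of 4.5 N at this depth is spring only, so the cartridge should be past the catches. I'll release.

>>> arm_command(rot=[[0,0,0],[0,0,0],[0,0,0],[0,0,0]], slide=[[0,0,0],[0,0,0],[0,0,0],[0,0,0]], gripper=[38,38,38,38])

```text
clock: 7.9
eef_pos: [603.6, 183.6, 111.5]
tool_rot: [2.616, 0.003, 1.972]
force: [-0.7, -0.6, 0.3]
width: 38.4
```

Run:
```python
from h import *
maggoal([-1.6,0,-11]); snap('wrist','w9')
z=load('w9');i=z['im'][125:345,180:340,::-1]
cv2.imwrite('pics/w9z.png',cv2.resize(i,None,fx=2.7,fy=2.7,interpolation=cv2.INTER_NEAREST))
```

```text
rot [ 0.1  0.2 -0.1] slide [-2.8 -1.   5.2] clock 7.9 w 38.4
 now in mag [ -1.7  -0.2 -16.9] force mag [-0.6 -0.3  0.7]
```

View pics/w9z.png

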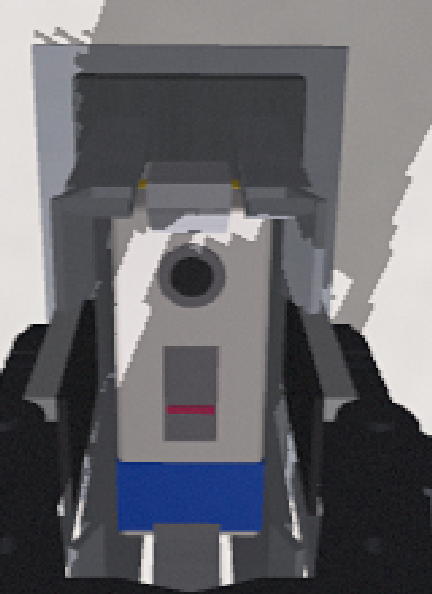

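Blue is held under both catch noses. I'll retreat along the magazine axis.

>>> arm_command(rot=[[0,0,0],[0,0,0],[0,0,0],[0,0,0],[0,0,0]], slide=[[-4,-2,8],[-9,-4,17],[-14,-6,26],[-16,-7,30],[-16,-7,30]], gripper=[39,39,39,50,55])

```text
clock: 8.37
eef_pos: [545.5, 158.4, 213.3]
tool_rot: [2.624, -0.001, 1.971]
force: [-0.7, -0.5, 0.4]
width: 54.7
```

Run:
```python
from h import *
maggoal([-1.6,0,100]); snap('wrist','w10')
goal([487,-162.2,130],92)
```

```text
rot [ 0.1 -0.4 -0. ] slide [ 4.2  2.6 -0.5] clock 8.37 w 54.7
 now in mag [ -5.6  -0.8 102.9] force mag [-0.6 -0.2  0.7]
rot [ -6.4  29.2 -20.4] slide [ -57.7 -320.2  -86.4] clock 8.42 w 54.8
```

View pics/w10.png

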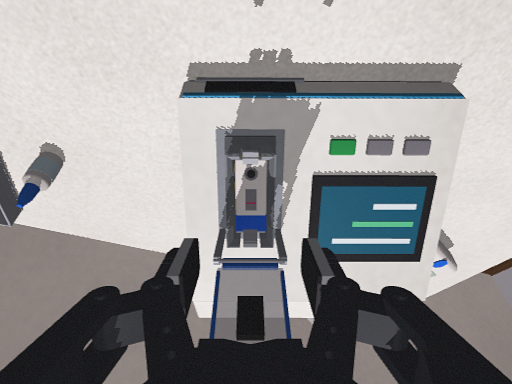

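Blue stays down under both noses, with its window at (251,200) and band at (251,223). Now to orange.

>>> arm_command(rot=[[-0.6,2.9,-2],[-0.6,2.9,-2],[-0.6,2.9,-2],[-0.6,2.9,-2],[-0.6,2.9,-2]], slide=[[-8,-25,10],[-6,-32,0],[-6,-32,0],[-6,-32,-10],[-6,-32,-10]], gripper=[55,55,55,55,55])

```text
clock: 8.83
eef_pos: [522.2, 37.9, 205.6]
tool_rot: [2.814, -0.013, 1.839]
force: [0.7, -0.3, -0.7]
width: 55.1
```

>>> arm_command(rot=[[-0.6,2.9,-2],[-0.6,2.9,-2],[-0.6,2.9,-2],[-0.6,2.9,-2],[-0.4,2,-1.5]], slide=[[-6,-35,-15],[-6,-35,-18],[-6,-35,-20],[-6,-30,-20],[0,-10,0]], gripper=[55,55,55,55,55])

```text
clock: 9.25
eef_pos: [494.2, -118.8, 132.1]
tool_rot: [3.066, -0.003, 1.656]
force: [-0.2, -0.1, -1.0]
width: 55.1
```

Run:
```python
from h import *
goal([487,-162.2,100],92)
```

```text
rot [-0.4  4.3 -2.9] slide [ -7.2 -43.4 -32.1] clock 9.25 w 55.1
```

>>> arm_command(rot=[[-0.2,2,-1.5],[-0.2,2,-1.4],[0,0,0],[0,0,0]], slide=[[-3,-22,-16],[-3,-18,-14],[0,-3,0],[0,0,0]], gripper=[55,55,55,55])

```text
clock: 9.58
eef_pos: [488.7, -167.3, 101.4]
tool_rot: [3.137, 0.002, 1.596]
force: [-0.4, 0.4, 0.5]
width: 55.2
```

Run:
```python
from h import *
goal([487,-162.2,5],92); snap('wrist','w11'); goal([487,-162.2,5],92); carts('w11')
```

```text
rot [0.1 0.3 0.6] slide [ -1.7   5.1 -96.4] clock 9.58 w 55.2
rot [0.1 0.3 0.5] slide [ -1.6   4.7 -96.5] clock 9.63 w 55.0
blue none
orange centre [ 485.8 -161. ] size 68.8 29.5 yaw 0.8 bandc [ 511.1 -160.8]
green centre [ 480.9 -359.7] size 70.2 28.8 yaw -25.4 bandc [ 504.4 -368.7]
```

View pics/w11.png

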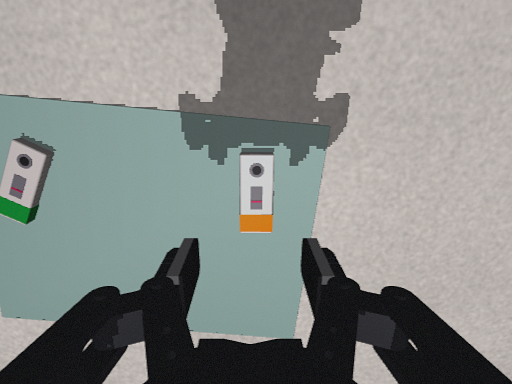

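Run:
```python
from h import *
z=load('w11');g=cv2.cvtColor(z['im'],cv2.COLOR_RGB2GRAY)
k=np.zeros_like(g,bool);k[160:182,246:268]=g[160:182,246:268]<80
v,u=np.nonzero(k);w=onplane(z,u.mean(),v.mean(),14)-EW
hsv=cv2.cvtColor(z['im'],cv2.COLOR_RGB2HSV);b=(hsv[...,0]>=8)&(hsv[...,0]<=18)&(hsv[...,1]>150);b[:,:230]=0;b[:,285:]=0
v,u=np.nonzero(b);c=onplane(z,u.mean(),v.mean(),14)-EW
d=(c-w)[:2];a=np.arctan2(d[1],d[0]);print(w,c,np.linalg.norm(d),np.degrees(a),'centre',w[:2]+22*d/np.linalg.norm(d))
```

```text
[ 465.30832212 -162.75033213   14.08      ] [ 512.50215153 -161.73110875   14.08      ] 47.20483397107931 1.2371982264948402 centre [ 487.3031934  -162.27531903]
```

>>> arm_command(rot=[[0,0.3,0],[0,0,0],[0,0,0],[0,0,0]], slide=[[-1,2,-25],[-0.5,2,-28],[0,0,-20],[0,0,0]], gripper=[50,45,45,45])

```text
clock: 9.97
eef_pos: [490.6, -157.7, 32.5]
tool_rot: [3.128, 0.001, 1.604]
force: [-0.6, -0.9, 0.6]
width: 45.1
```

Run:
```python
from h import *
goal([487.3,-162.2,5],91.2)
```

```text
rot [ 0.   0.8 -0.7] slide [ -3.3  -4.5 -27.5] clock 9.97 w 45.1
```

>>> arm_command(rot=[[0,0.6,-0.6],[0,0,0],[0,0,0],[0,0,0]], slide=[[-3,-4,-9],[0,0,-8],[0,0,0],[0,0,0]], gripper=[45,45,45,45])

```text
clock: 10.3
eef_pos: [489.6, -158.7, 18.6]
tool_rot: [3.133, 0.0, 1.598]
force: [0.4, -0.8, -0.2]
width: 45.4
```

Run:
```python
from h import *
goal([487.3,-162.2,5],91.2)
```

```text
rot [-0.   0.5 -0.4] slide [ -2.3  -3.5 -13.6] clock 10.3 w 45.4
```

>>> arm_command(rot=[[0,0.5,-0.4],[0,0,0],[0,0,0],[0,0,0]], slide=[[-2.5,-4,-7],[0,0,-5],[0,0,0],[0,0,0]], gripper=[45,45,45,45])

```text
clock: 10.63
eef_pos: [488.4, -163.7, 7.4]
tool_rot: [3.139, 0.001, 1.589]
force: [0.8, 0.6, -0.3]
width: 45.1
```

Run:
```python
from h import *
goal([487.3,-162.2,5],91.2);print(st()['force'])
```

```text
rot [0.1 0.1 0.1] slide [-1.1  1.5 -2.4] clock 10.63 w 45.1
[ 0.78409161  0.57369283 -0.27583205]
```

>>> arm_command(rot=[[0,0,0],[0,0,0],[0,0,0],[0,0,0],[0,0,0]], slide=[[-1,1.2,-2.4],[0,0,0],[0,0,0],[0,0,0],[0,0,0]], gripper=[45,28,20,20,20])

```text
clock: 11.05
eef_pos: [487.7, -162.6, 5.6]
tool_rot: [3.138, 0.002, 1.589]
force: [0.4, -0.2, -0.3]
width: 26.2
```

```bash
cat >> h.py <<'E'
def held(fn,top):
    z=load(fn);g=cv2.cvtColor(z['im'],cv2.COLOR_RGB2GRAY)
    k=np.zeros_like(g,bool);k[205:240,234:268]=g[205:240,234:268]<75
    v,u=np.nonzero(k);print('well px',len(u),u.mean(),v.mean(),'cart centre in tool',(tooldepth(z,u.mean(),v.mean(),-top)+[0,22,0]).round(2))
E
python3 - <<'E'
from h import *
goal([487.3,-162.2,5],91.2);print(st()['force']);snap('wrist','w12');held('w12',8.5)
E
```

```text
rot [0.1 0.2 0.2] slide [-0.4  0.4 -0.6] clock 11.05 w 26.2
[ 0.37843333 -0.21446928 -0.26174674]
well px 389 249.9408740359897 217.59383033419024 cart centre in tool [-0.01  0.63 -8.5 ]
```

View pics/w12.png

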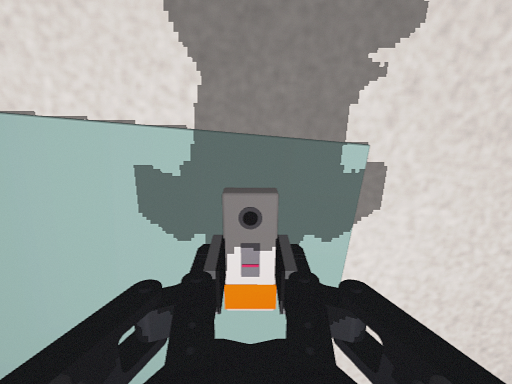

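Orange is gripped and centred, with its well at (250,218). I'll lift and carry it over.

>>> arm_command(rot=[[0,0,0],[0,0,0],[0.7,-3,2],[0.7,-3,2],[0.7,-3,2]], slide=[[0,0,20],[0,10,35],[8,25,30],[8,30,30],[8,32,30]], gripper=[20,20,20,20,20])

```text
clock: 11.52
eef_pos: [507.2, -71.1, 146.4]
tool_rot: [2.988, -0.025, 1.688]
force: [1.0, 0.5, -0.5]
width: 26.2
```

Run:
```python
from h import *
maggoal([-2,0,90])
```

```text
rot [  4.  -20.9  15.7] slide [ 46.7 233.9  57.6] clock 11.52 w 26.2
 now in mag [-146.9 -197.3  107.2] force mag [ 0.7  0.1 -1. ]
```

>>> arm_command(rot=[[0.5,-2.6,2],[0.5,-2.6,2],[0.5,-2.6,2],[0.5,-2.6,2],[0.5,-2.6,2]], slide=[[6,30,18],[6,32,16],[6,32,14],[6,32,10],[6,32,5]], gripper=[20,20,20,20,20])

```text
clock: 11.93
eef_pos: [539.4, 93.7, 218.0]
tool_rot: [2.738, -0.02, 1.875]
force: [1.4, -0.7, -0.4]
width: 25.9
```

Run:
```python
from h import *
maggoal([-2,0,90])
```

```text
rot [ 1.3 -6.8  5.4] slide [ 14.5  69.1 -14.1] clock 11.93 w 25.9
 now in mag [-29.8 -58.  122.3] force mag [ 0.7 -1.2 -0.9]
```

>>> arm_command(rot=[[0.4,-2.4,1.9],[0.4,-2.2,1.8],[0.4,-2,1.5],[0,0,0],[0,0,0]], slide=[[4,22,-4],[4,22,-4],[4,20,-4],[0,0,0],[0,0,0]], gripper=[20,20,20,20,20])

```text
clock: 12.35
eef_pos: [547.8, 154.5, 210.9]
tool_rot: [2.635, -0.001, 1.967]
force: [0.4, -0.5, -1.5]
width: 25.8
```

Run:
```python
from h import *
maggoal([-0.2,-0.1,35]);snap('wrist','w13');held('w13',8.5)
```

```text
rot [ 0.3 -0.9  0.2] slide [ 32.9  19.6 -53.7] clock 12.35 w 25.8
 now in mag [ -6.2  -5.3 100.5] force mag [-0.6 -0.7 -1.4]
well px 158 249.8860759493671 217.9367088607595 cart centre in tool [-0.04  0.82 -8.5 ]
```

View pics/w13.png

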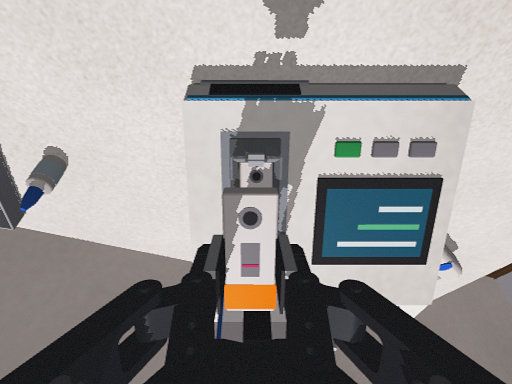

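>>> arm_command(rot=[[0.3,-0.9,0.2],[0,0,0],[0,0,0],[0,0,0],[0,0,0]], slide=[[8,6,-15],[9,6,-15],[9,5,-15],[5,3,-9],[0,0,0]], gripper=[20,20,20,20,20])

```text
clock: 12.82
eef_pos: [580.5, 164.6, 159.5]
tool_rot: [2.625, 0.002, 1.95]
force: [-0.1, -0.4, -0.2]
width: 26.4
```

Run:
```python
from h import *
maggoal([-0.2,-0.1,20])
```

```text
rot [ 0.3 -0.3  1.2] slide [  7.1  12.4 -15.3] clock 12.82 w 26.4
 now in mag [-2.4 -8.7 39. ] force mag [-0.3 -0.3 -0. ]
```

>>> arm_command(rot=[[0.2,-0.2,0.7],[0,0,0.5],[0,0,0],[0,0,0]], slide=[[-1,8,-3],[0,5,-3],[0,0,0],[0,0,0]], gripper=[20,20,20,20])

```text
clock: 13.15
eef_pos: [580.2, 172.1, 153.0]
tool_rot: [2.624, 0.001, 1.962]
force: [-0.8, 0.8, -0.5]
width: 26.3
```

Run:
```python
from h import *
maggoal([-0.2,-0.1,22])
```

```text
rot [ 0.2 -0.3  0.5] slide [ 6.6  4.5 -7.1] clock 13.15 w 26.3
 now in mag [-3.4 -1.7 32. ] force mag [-0.6  1.  -0.2]
```

>>> arm_command(rot=[[0.2,-0.3,0.5],[0,0,0],[0,0,0],[0,0,0]], slide=[[3,3.5,-3.5],[4,2,-4],[0,0,0],[0,0,0]], gripper=[20,20,20,20])

```text
clock: 13.48
eef_pos: [588.3, 175.1, 147.1]
tool_rot: [2.617, 0.003, 1.967]
force: [-0.1, -0.1, -0.3]
width: 26.3
```

Run:
```python
from h import *
maggoal([-0.2,-0.1,15]);snap('wrist','w14')
z=load('w14');i=z['im'][125:345,180:340,::-1]
cv2.imwrite('pics/w14z.png',cv2.resize(i,None,fx=2.7,fy=2.7,interpolation=cv2.INTER_NEAREST))
```

```text
rot [0.1 0.1 0.2] slide [ 1.7  2.8 -7.2] clock 13.48 w 26.3
 now in mag [ 1.1 -2.1 22.6] force mag [-0.3 -0.  -0.2]
```

View pics/w14z.png

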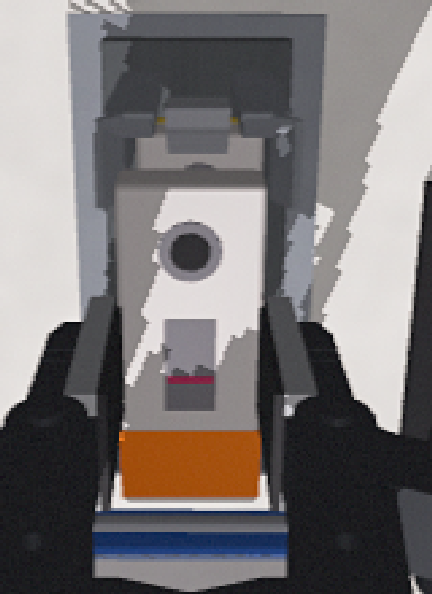

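>>> arm_command(rot=[[0,0,0.2],[0,0,0],[0,0,0],[0,0,0]], slide=[[-0.5,2.2,-3.5],[1.5,0.6,-3],[0,0,0],[0,0,0]], gripper=[20,20,20,20])

```text
clock: 13.87
eef_pos: [589.4, 178.0, 140.6]
tool_rot: [2.617, 0.004, 1.97]
force: [-0.3, 0.0, -0.5]
width: 26.0
```

Run:
```python
from h import *
maggoal([-0.2,-0.1,8]);snap('wrist','w15')
z=load('w15');i=z['im'][125:345,180:340,::-1]
cv2.imwrite('pics/w15z.png',cv2.resize(i,None,fx=2.7,fy=2.7,interpolation=cv2.INTER_NEAREST))
```

```text
rot [ 0.2  0.2 -0. ] slide [ 3.8  1.3 -6.8] clock 13.87 w 26.0
 now in mag [-0.3  0.2 15.9] force mag [-0.5  0.2 -0.3]
```

View pics/w15z.png

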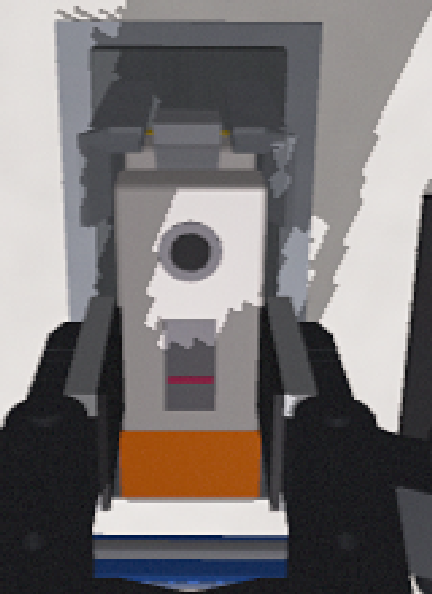

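Aligned: the nose is at x about 187 and the cartridge centre at about 190 in the zoom. I'll press it in.

>>> arm_command(rot=[[0.1,0.1,0],[0,0,0],[0,0,0]], slide=[[1.9,0.7,-3.3],[1.9,0.7,-3.3],[1.9,0.7,-3.3]], gripper=[20,20,20])

```text
clock: 14.17
eef_pos: [595.1, 180.3, 130.9]
tool_rot: [2.617, 0.002, 1.971]
force: [-3.1, -2.0, 5.7]
width: 26.2
```

Run:
```python
from h import *
maggoal([-0.2,-0.1,-13])
```

```text
rot [ 0.1  0.1 -0. ] slide [  7.8   3.1 -15.3] clock 14.17 w 26.2
 now in mag [0.2 0.1 4.4] force mag [-0.3 -0.7  6.8]
```

>>> arm_command(rot=[[0,0,0],[0,0,0],[0,0,0]], slide=[[1.7,0.7,-3.6],[1.7,0.7,-3.6],[1.8,0.8,-3.5]], gripper=[20,20,20])

```text
clock: 14.42
eef_pos: [601.3, 182.8, 119.9]
tool_rot: [2.615, 0.003, 1.971]
force: [-2.8, -2.0, 3.9]
width: 26.1
```

Run:
```python
from h import *
maggoal([-0.2,-0.1,-14])
```

```text
rot [ 0.1  0.2 -0. ] slide [ 2.1  0.7 -5.1] clock 14.42 w 26.1
 now in mag [ 0.5  0.  -8.5] force mag [-1.  -0.8  5.1]
```

>>> arm_command(rot=[[0,0,0],[0,0,0],[0,0,0]], slide=[[1.5,0.7,-3.8],[1,0.4,-2.5],[0,0,0]], gripper=[20,20,20])

```text
clock: 14.67
eef_pos: [605.1, 184.4, 112.7]
tool_rot: [2.614, 0.003, 1.971]
force: [-2.7, -1.1, 4.9]
width: 26.1
```

Run:
```python
from h import *
maggoal([-0.2,-0.1,-14]);snap('wrist','w16')
z=load('w16');i=z['im'][125:345,180:340,::-1]
cv2.imwrite('pics/w16z.png',cv2.resize(i,None,fx=2.7,fy=2.7,interpolation=cv2.INTER_NEAREST))
```

```text
rot [ 0.1  0.3 -0. ] slide [-1.8 -0.9  2.1] clock 14.67 w 26.1
 now in mag [  0.4   0.  -16.8] force mag [-0.1  0.   5.8]
```

View pics/w16z.png

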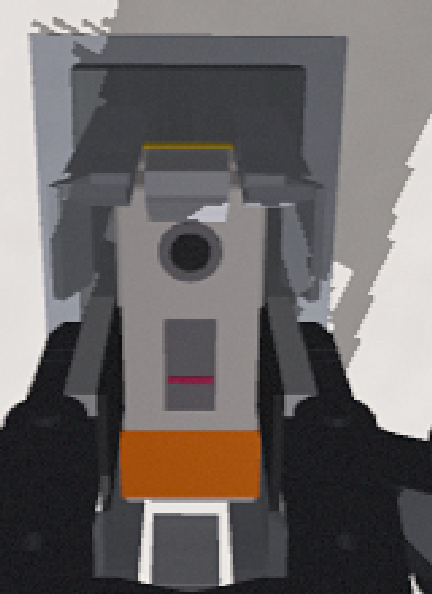

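The lower nose now overlaps the cartridge, and the force of 5.8 N is spring level. I'll release.

>>> arm_command(rot=[[0,0,0],[0,0,0],[0,0,0],[0,0,0]], slide=[[0,0,0],[0,0,0],[0,0,0],[0,0,0]], gripper=[39,39,39,39])

```text
clock: 15.05
eef_pos: [604.5, 184.1, 111.8]
tool_rot: [2.616, 0.002, 1.971]
force: [-0.0, -0.4, 0.5]
width: 39.1
```

>>> arm_command(rot=[[0,0,0],[0,0,0],[0,0,0],[0,0,0],[0,0,0]], slide=[[-4,-2,8],[-9,-4,17],[-14,-6,26],[-16,-7,30],[-16,-7,30]], gripper=[39,39,39,39,39])

```text
clock: 15.47
eef_pos: [545.7, 158.6, 213.2]
tool_rot: [2.626, -0.003, 1.969]
force: [-0.1, -1.0, 0.1]
width: 38.9
```

Run:
```python
from h import *
maggoal([-1.6,0,100]); snap('wrist','w17')
z=load('w17');i=z['im'][110:310,150:350,::-1]
cv2.imwrite('pics/w17z.png',cv2.resize(i,None,fx=2.9,fy=2.9,interpolation=cv2.INTER_NEAREST))
M=magR(YAW);P=(cloud(z)-EW-O)@M
print('cart depth z',[P[v,251].round(1).tolist() for v in(165,185,200,215)])
```

```text
rot [-0.  -0.5  0.1] slide [ 3.9  2.4 -0.3] clock 15.47 w 38.9
 now in mag [ -5.4  -0.7 102.6] force mag [-0.4 -0.9  0.3]
cart depth z [[-29.8, 0.7, 2.2], [-11.9, 0.7, 2.3], [2.3, 0.7, 1.5], [17.0, 0.7, 1.2]]
```

View pics/w17z.png

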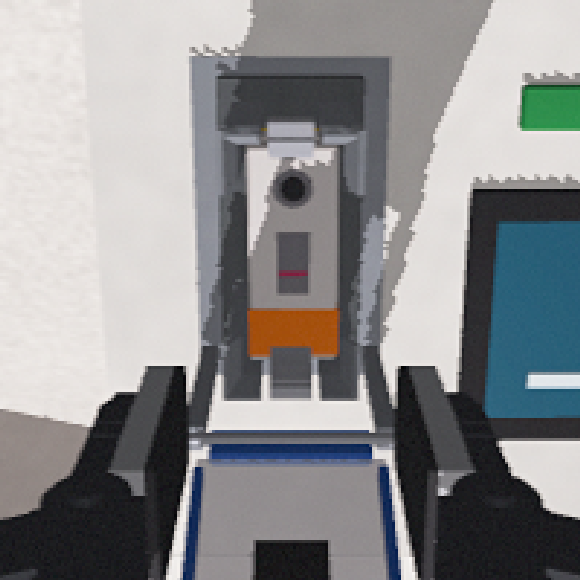

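Orange sits under both noses, with its well at (292,187) in the zoom. Next is the cover: I'll locate the tab.

Run:
```python
from h import *
M=magR(YAW)
z=load('top0');hsv=cv2.cvtColor(z['im'],cv2.COLOR_RGB2HSV);P=(cloud(z)-O)@M
b=np.zeros((384,512),bool);b[150:190,165:205]=1
b&=(hsv[...,0]>=100)&(hsv[...,0]<=130)&(hsv[...,1]>120)&(hsv[...,2]>50)
q=P[b];q=q[q[:,2]>40];print('top',np.round(q[np.argsort(q[:,2])][::3],0).tolist())
z=load('side0');hsv=cv2.cvtColor(z['im'],cv2.COLOR_RGB2HSV);P=(cloud(z)-O)@M
b=np.zeros((384,512),bool);b[170:230,190:225]=1
b&=(hsv[...,0]>=100)&(hsv[...,0]<=130)&(hsv[...,1]>120)&(hsv[...,2]>40)
q=P[b];q=q[(q[:,2]>10)&(abs(q[:,1])<40)];print('side',np.round(q[np.argsort(q[:,2])][::5],0).tolist())
maggoal([125,0,160])
```

```text
top [[71.0, -26.0, 69.0], [84.0, -2.0, 95.0], [85.0, -30.0, 104.0], [98.0, -6.0, 122.0], [98.0, 6.0, 122.0], [95.0, 7.0, 123.0], [99.0, -0.0, 124.0], [97.0, -6.0, 126.0], [98.0, -12.0, 127.0], [98.0, -15.0, 131.0]]
side [[53.0, 24.0, 22.0], [59.0, 29.0, 31.0], [59.0, 28.0, 38.0], [62.0, 28.0, 44.0], [62.0, 31.0, 51.0], [65.0, 27.0, 61.0], [74.0, 30.0, 76.0], [77.0, 32.0, 91.0], [81.0, -24.0, 98.0], [84.0, 26.0, 101.0], [85.0, -23.0, 106.0], [84.0, 28.0, 109.0], [87.0, -25.0, 115.0], [94.0, 16.0, 122.0], [94.0, 6.0, 124.0], [95.0, -14.0, 126.0], [97.0, 11.0, 126.0]]
rot [ 0.  -0.3  0.1] slide [ 78.   33.7 111.7] clock 15.52 w 38.7
 now in mag [ -4.5  -0.7 105.7] force mag [-0.8 -0.2  3.3]
```

>>> arm_command(rot=[[0,0,0],[0,-0.3,0],[0,0,0],[0,0,0],[0,0,0]], slide=[[-14,-6,26],[-16,-7,30],[-4,-2,10],[20,8,13],[26,11,16]], gripper=[0,0,0,0,0])

```text
clock: 15.93
eef_pos: [559.9, 161.5, 295.4]
tool_rot: [2.626, 0.013, 1.968]
force: [0.7, -0.7, 0.3]
width: 0.1
```

Run:
```python
from h import *
maggoal([130,0,165])
```

```text
rot [ 0.8 -0.1  0.1] slide [64.8 31.2 39.5] clock 15.93 w 0.1
 now in mag [ 48.1  -3.5 166.7] force mag [ 0.5 -0.9  0.1]
```

>>> arm_command(rot=[[0.4,0,0],[0.4,0,0],[0,0,0],[0,0,0]], slide=[[24,11,14],[24,11,14],[16,9,10],[0,0,0]], gripper=[0,0,0,0])

```text
clock: 16.27
eef_pos: [629.3, 194.6, 341.5]
tool_rot: [2.611, -0.001, 1.966]
force: [0.1, 0.2, -0.0]
width: -0.0
```

Run:
```python
from h import *
maggoal([130,0,112]); snap('side','s1')
z=load('s1');cv2.imwrite('pics/s1z.png',cv2.resize(z['im'][60:330,80:400,::-1],None,fx=2.2,fy=2.2))
```

```text
rot [-0.2  0.3  0.3] slide [ 19.8   8.4 -52.5] clock 16.27 w -0.0
 now in mag [137.6  -0.  168.2] force mag [ 0.1  0.2 -0.1]
```

View pics/s1z.png

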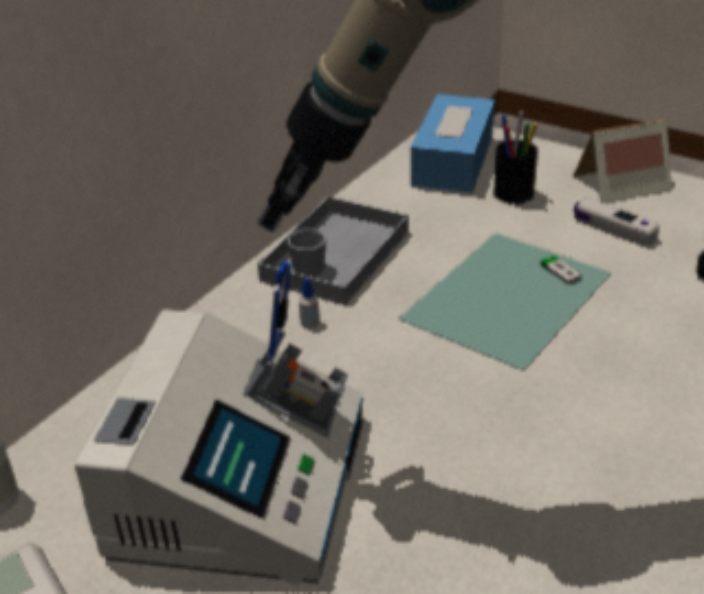

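The fingertip is above and behind the tab. I'll descend behind it.

>>> arm_command(rot=[[0,0,0.2],[0,0,0],[0,0,0],[0,0,0]], slide=[[9,4,-18],[9,4,-18],[6,3,-12],[0,0,0]], gripper=[0,0,0,0])

```text
clock: 16.65
eef_pos: [646.8, 201.4, 287.8]
tool_rot: [2.619, 0.005, 1.969]
force: [0.1, 0.7, -0.4]
width: -0.2
```

Run:
```python
from h import *
maggoal([95,0,112])
```

```text
rot [0.3 0.  0.1] slide [-25.6 -10.2 -16.3] clock 16.65 w -0.2
 now in mag [127.   -0.5 112.3] force mag [ 0.1  0.6 -0.5]
```

>>> arm_command(rot=[[0,0,0],[0,0,0],[0,0,0],[0,0,0],[0,0,0]], slide=[[-13,-5.4,-8],[-13,-5.4,-8],[-13,-5.4,-8],[-13,-5.4,-8],[-13,-5.4,-8]], gripper=[0,0,0,0,0])

```text
clock: 17.07
eef_pos: [575.0, 172.9, 247.4]
tool_rot: [2.62, 0.004, 1.971]
force: [0.7, 0.3, 0.4]
width: -0.2
```

Run:
```python
from h import *
maggoal([0,0,100]); snap('side','s2')
z=load('s2');cv2.imwrite('pics/s2z.png',cv2.resize(z['im'][100:300,120:300,::-1],None,fx=3,fy=3))
```

```text
rot [ 0.3 -0.  -0. ] slide [-24.1 -11.4 -33.8] clock 17.07 w -0.2
 now in mag [ 39.9   1.1 115.9] force mag [ 0.9  0.  -0. ]
```

View pics/s2z.png

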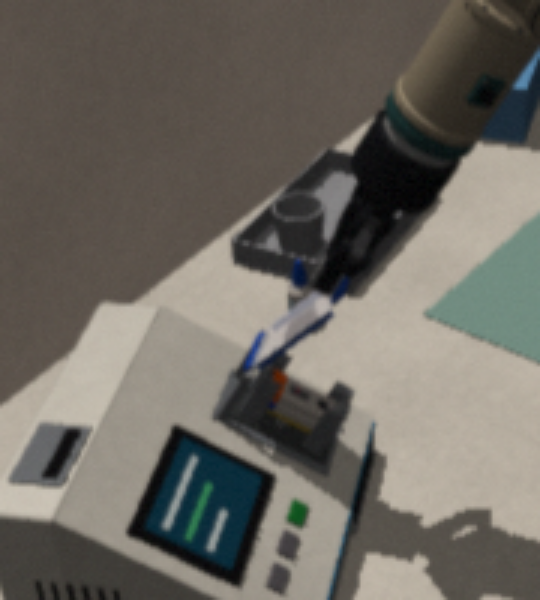

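>>> arm_command(rot=[[0.2,0,0],[0,0,0],[0,0,0],[0,0,0]], slide=[[-9.5,-4.5,-16],[-9.5,-4.5,-16],[-4,-2,-11],[-4,-2,-11]], gripper=[0,0,0,0])

```text
clock: 17.45
eef_pos: [542.4, 156.7, 196.1]
tool_rot: [2.619, 0.008, 1.971]
force: [0.7, -0.6, 0.6]
width: -0.1
```

Run:
```python
from h import *
maggoal([-28,0,64])
```

```text
rot [ 0.4  0.1 -0. ] slide [  2.8   2.4 -27.7] clock 17.45 w -0.1
 now in mag [-17.2  -1.1  89.7] force mag [ 0.7 -0.8  0.4]
```

>>> arm_command(rot=[[0.2,0,0],[0,0,0],[0,0,0],[0,0,0]], slide=[[1.5,1.3,-14],[1.5,1.2,-14],[2,0.8,-12],[2,0.8,-10]], gripper=[0,0,0,0])

```text
clock: 17.78
eef_pos: [546.8, 158.7, 147.3]
tool_rot: [2.615, 0.01, 1.972]
force: [1.0, 0.6, 0.8]
width: -0.4
```

Run:
```python
from h import *
maggoal([-40,0,24]); snap('side','s3')
z=load('s3');cv2.imwrite('pics/s3z.png',cv2.resize(z['im'][100:300,120:300,::-1],None,fx=3,fy=3))
```

```text
rot [ 0.4  0.4 -0.1] slide [  7.2   4.1 -19.5] clock 17.78 w -0.4
 now in mag [-37.4  -1.   45.1] force mag [1.4 0.1 0.1]
```

View pics/s3z.png

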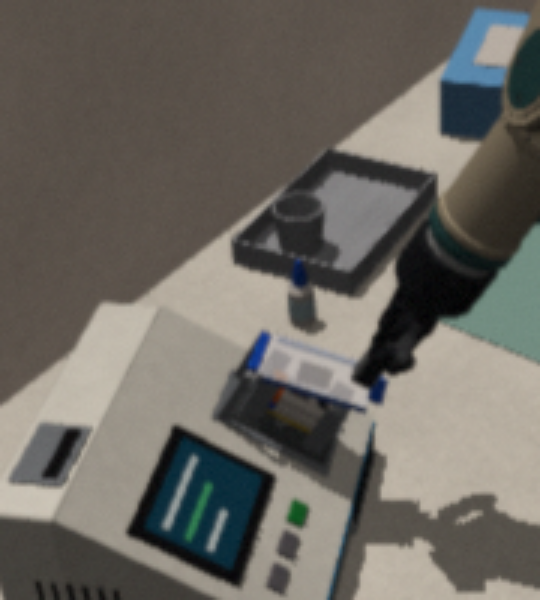

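The cover is nearly shut, with the fingertip on its plate near the tab. I'll press on gently.

>>> arm_command(rot=[[0,0,0],[0,0,0],[0,0,0],[0,0,0]], slide=[[3,2,-8],[3,1.5,-6],[2,1,-5],[1,0.5,-3]], gripper=[0,0,0,0])

```text
clock: 18.17
eef_pos: [554.8, 162.1, 124.7]
tool_rot: [2.617, 0.011, 1.971]
force: [-15.0, -8.0, 28.0]
width: 0.1
```

Run:
```python
from h import *
maggoal([-40,0,21])
```

```text
rot [ 0.6  0.3 -0. ] slide [0.6 1.4 0.5] clock 18.17 w 0.1
 now in mag [-41.2  -1.   21.1] force mag [-0.6 -1.6 32.7]
```

Firm contact at z = 21 mm, so the cover is against its stop. I'll retreat and check.

>>> arm_command(rot=[[0,0,0],[0,0,0],[0,0,0],[0,0,0]], slide=[[-3,-1,6],[-9,-4,17],[-14,-6,26],[-14,-6,26]], gripper=[0,0,0,0])

```text
clock: 18.5
eef_pos: [513.5, 145.6, 198.0]
tool_rot: [2.622, 0.005, 1.97]
force: [-0.5, -0.6, -0.9]
width: -0.0
```

Run:
```python
from h import *
maggoal([-40,0,100]); snap('wrist','w18'); snap('side','s4')
z=load('s4');cv2.imwrite('pics/s4z.png',cv2.resize(z['im'][160:300,150:300,::-1],None,fx=4,fy=4))
M=magR(YAW);z=load('w18');hsv=cv2.cvtColor(z['im'],cv2.COLOR_RGB2HSV);P=(cloud(z)-EW-O)@M
b=(hsv[...,0]>=100)&(hsv[...,0]<=130)&(hsv[...,1]>140)&(abs(P[...,1])<40)&(abs(P[...,0])<90)&(P[...,2]>0)&(P[...,2]<80)
q=P[b];print(len(q),'tab end',np.median(q[q[:,0]<-45],axis=0),'hinge end',np.median(q[q[:,0]>20],axis=0))
l=np.polyfit(q[:,0],q[:,2],1);print('slope',l)
```

```text
rot [ 0.4 -0.1  0. ] slide [ 5.6  2.5 -4.4] clock 18.5 w -0.0
 now in mag [-43.1  -0.2 106.8] force mag [-1.  -0.3 -0.4]
663 tab end [-58.03236011  -0.41105682  24.30770451] hinge end [nan nan nan]
slope [2.31630141e-02 2.56101138e+01]
  return _methods._mean(a, axis=axis, dtype=dtype,
  ret = um.true_divide(
```

View pics/w18.png

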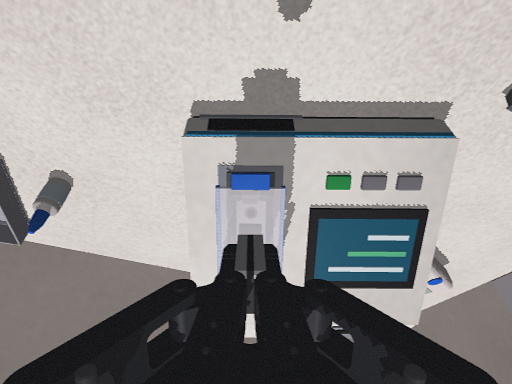

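View pics/s4z.png

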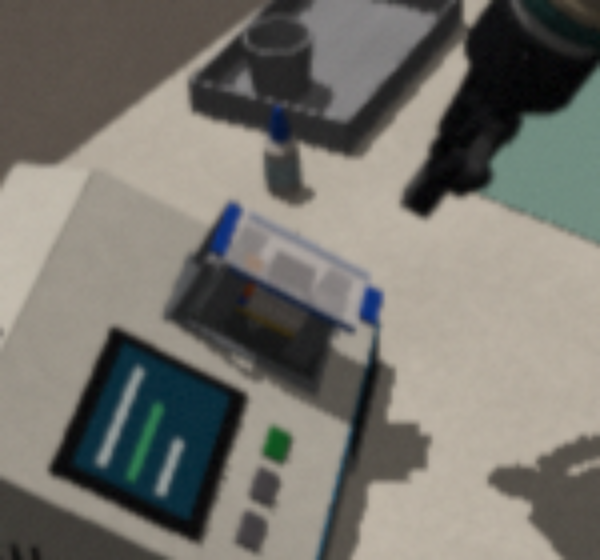

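The tab reads (-58, 0, 24) mm in the magazine frame. Shut, its top face would be at (-57, 0, 22.5), and depth readings run about 2 mm high. Nothing touches the robot, so I'll hand in.

Run:
```python
from h import *
print(ctrl.finish_job())
```

```text
the job is handed in; nothing more can be done
None
```

I loaded the blue-banded cartridge in the magazine, then the orange one on top of it, closed the clear cover and handed the job in at about 18.6 s. No verdict came back, so the result rests on my own checks.

**Cartridges:** After each release the wrist picture showed the cartridge square in the well, band at the upper end. Both catch noses were over it. Once the fingers let go, the force fell to about zero. I saw blue held down on its own; under orange I inferred its position and did not see it separately.

**Cover:** I pushed it until it met a firm stop at about 33 N. After I backed off, the tab measured (-58, 0, 24) mm in the magazine's frame, against (-57, 0, 22.5) mm expected for its top face when shut. The 1.5 mm excess is in line with the roughly 2 mm bias in the depth readings. My last pose reading, just before handing in, had the fingertip about 80 mm clear of the cover.

**Disagreements found on the way:**
- **Wrist camera:** its calibration was off by about 1.7 mm, and I corrected for that.
- **First blue grip:** it was too shallow, so I opened and regripped before lifting.
- **Other items:** I did not touch the green cartridge or anything else on the desk. I did not re-measure them at the end.

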